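# Top up the vial cassette and unlatch it from its dock

## Task

Put the two spare vials that stand on the bench just behind the dock into the two empty pockets of the white cassette while it sits in its dock, leaving the vials already in it where they are. Then pinch the cassette's two side catches together so that it unlocks, lift it level, with all four vials in it, about 10 cm straight up out of the dock, and finish while still pinching the catches and holding the cassette in the air; put nothing down. Leave the other things on the bench alone.

Things in the scene. Friction and masses are not known exactly. Their poses are not given: they have to be found in the camera images.
- dock: loading dock, a fixed grey tray screwed to the bench: base 74 (x) x 200 (y) x 6 high; rails, end stops and, at the middle of each long side, an aluminium keeper (a lip reaching in over the catch's barb; top 26 above the bench). Origin: centre of the underside, on the bench; x across, y along its length, z up.
- cassette: white cassette, loose, seated in the dock (its underside 6 above the bench) and locked there by its two catches; 36 wide (x), 178 long (y); four open square pockets in one row along y and a solid block in the middle (20 (x) x 40 (y), top 64 above the underside) that carries the catches. Pocket walls reach 26 above the underside. 0.2 to 0.35 kg empty. Origin: centre of the underside; axes as the dock's while seated. While locked it cannot be lifted.
- pinch_point (a point): point midway between the two catch pads at the middle of their height, 52 above the cassette's underside (58 above the bench while seated); axes as the cassette's. The pads' outer faces stand 28 in front (-x) and 28 behind (+x) of it: 56 over both when free, 44 when fully pinched. Each pad is 30 wide (y) and reaches from 17 below to 17 above this point; nothing beside the pads is higher than 26 above the bench, so fingers can come down from above and close along x.
- catch_front (a joint): front (-x) side catch: 0 = sprung out (locked), 0.006 m = pushed fully in; spring about 2 N free, 5 N fully in; past about 0.0045 its barb is clear of the keeper.
- catch_back (a joint): back (+x) side catch, the mirror image: same values.
- pocket_1 (a point): centre of the floor of pocket 1 (at y = -71 in the cassette, floor 4 above its underside); the pocket is 30 x 30 inside and 22 deep. Two of the four pockets hold a vial at the start, two are empty; which ones varies.
- pocket_2 (a point): centre of the floor of pocket 2 (at y = -38 in the cassette, floor 4 above its underside); the pocket is 30 x 30 inside and 22 deep. Two of the four pockets hold a vial at the start, two are empty; which ones varies.
- pocket_3 (a point): centre of the floor of pocket 3 (at y = 38 in the cassette, floor 4 above its underside); the pocket is 30 x 30 inside and 22 deep. Two of the four pockets hold a vial at the start, two are empty; which ones varies.
- pocket_4 (a point): centre of the floor of pocket 4 (at y = 71 in the cassette, floor 4 above its underside); the pocket is 30 x 30 inside and 22 deep. Two of the four pockets hold a vial at the start, two are empty; which ones varies.
- vial_1: small brown glass vial with a screw cap, 25 dia, 48 high (body and cap up to 42 are solid to the grip), 16 g, upright; origin: centre of its underside, z up. Stands in one of the cassette's pockets at the start; in a pocket 26 of it shows above the walls.
- vial_2: small brown glass vial with a screw cap, 25 dia, 48 high (body and cap up to 42 are solid to the grip), 16 g, upright; origin: centre of its underside, z up. Stands in one of the cassette's pockets at the start; in a pocket 26 of it shows above the walls.
- vial_3: small brown glass vial with a screw cap, 25 dia, 48 high (body and cap up to 42 are solid to the grip), 16 g, upright; origin: centre of its underside, z up. Spare, stands on the bench behind the dock (farther from the robot) at the start; not to be confused with the small bottles beside the centrifuge at the far right. In a pocket, grip it across the cassette's short side (fingers apart along the cassette's x): along y there is only 8 between neighbouring vials.
- vial_4: small brown glass vial with a screw cap, 25 dia, 48 high (body and cap up to 42 are solid to the grip), 16 g, upright; origin: centre of its underside, z up. Spare, stands on the bench behind the dock (farther from the robot) at the start; not to be confused with the small bottles beside the centrifuge at the far right. In a pocket, grip it across the cassette's short side (fingers apart along the cassette's x): along y there is only 8 between neighbouring vials.
- timer: bystander: grey-white lab timer, 60x70 mm, 22 high (mm); origin: centre of its underside.
- forceps: bystander: steel forceps, 16x133 mm, 9 high, lying along its y (mm); origin: centre of its underside.
- specimen_cup: bystander: specimen cup with screw lid, 64 dia, 71 high (mm); origin: centre of its underside.
- marker: bystander: felt marker pen, 12 thick, 133 long, lying along its y (mm); origin: centre of its underside.
- beaker_large: bystander: glass beaker, 73 dia, 92 high (mm); origin: centre of its underside.
- beaker_small: bystander: glass beaker, 57 dia, 68 high (mm); origin: centre of its underside.
Not all that is in view belongs to the job. What is shaped like the vial_4 but blue or orange is not meant.

How it is judged:
On the way:
1. all four vials stand in the cassette's pockets, released, with the cassette still locked in the dock (x of vial_1 in the frame of cassette between -0.006 and 0.006 m and y of vial_1 in the frame of cassette between -0.08 and 0.08 m and z of vial_1 in the frame of cassette between 0.001 and 0.01 m and angle between the z axis of each of vial_1, vial_2, vial_3, vial_4 and the z axis of cassette, either way round below 0.25 rad and x of vial_2 in the frame of cassette between -0.006 and 0.006 m and y of vial_2 in the frame of cassette between -0.08 and 0.08 m and z of vial_2 in the frame of cassette between 0.001 and 0.01 m and x of vial_3 in the frame of cassette between -0.006 and 0.006 m and y of vial_3 in the frame of cassette between -0.08 and 0.08 m and z of vial_3 in the frame of cassette between 0.001 and 0.01 m and x of vial_4 in the frame of cassette between -0.006 and 0.006 m and y of vial_4 in the frame of cassette between -0.08 and 0.08 m and z of vial_4 in the frame of cassette between 0.001 and 0.01 m and distance between cassette and dock below 0.01 m and value of joint each of catch_front, catch_back below 0.003 m and contact force between the fingers and vial_1 below 0.1 N and contact force between the fingers and vial_2 below 0.1 N and contact force between the fingers and vial_3 below 0.1 N and contact force between the fingers and vial_4 below 0.1 N), for 0.2 s.
At the end, for the whole second after the job is handed in: fingers pinch both catches (past 4.5 mm) and alone carry the cassette: underside 70 mm or more above the bench, within 60 mm sideways of its dock place, tilt under 0.2 rad, at rest, touching nothing else; all four vials upright in its pockets, within 6 mm of the floor (x of vial_1 in the frame of cassette between -0.006 and 0.006 m and y of vial_1 in the frame of cassette between -0.08 and 0.08 m and z of vial_1 in the frame of cassette between 0.001 and 0.01 m and angle between the z axis of each of vial_1, vial_2, vial_3, vial_4 and the z axis of cassette, either way round below 0.25 rad and x of vial_2 in the frame of cassette between -0.006 and 0.006 m and y of vial_2 in the frame of cassette between -0.08 and 0.08 m and z of vial_2 in the frame of cassette between 0.001 and 0.01 m and x of vial_3 in the frame of cassette between -0.006 and 0.006 m and y of vial_3 in the frame of cassette between -0.08 and 0.08 m and z of vial_3 in the frame of cassette between 0.001 and 0.01 m and x of vial_4 in the frame of cassette between -0.006 and 0.006 m and y of vial_4 in the frame of cassette between -0.08 and 0.08 m and z of vial_4 in the frame of cassette between 0.001 and 0.01 m and z of cassette in the frame of dock above 0.07 m and horizontal distance between cassette and dock below 0.06 m and angle between cassette's own z axis and vertical below 0.2 rad and linear speed of cassette below 0.05 m/s and value of joint each of catch_front, catch_back above 0.0045 m and contact force between the fingers and cassette above 4 N and contact force between cassette and dock below 0.1 N and contact force between cassette and timer below 0.1 N and contact force between cassette and forceps below 0.1 N and contact force between cassette and specimen_cup below 0.1 N and contact force between cassette and marker below 0.1 N and contact force between cassette and beaker_large below 0.1 N and contact force between cassette and beaker_small below 0.1 N); the arm keeps its last pose, push and grip.
It fails at once if a vial that was already in the cassette is pulled up out of its pocket (z of any of vial_1, vial_2 in the frame of cassette above 0.016 m).
It fails at once if a bystander is moved more than 30 mm or tipped (distance of any of timer, forceps, specimen_cup, marker, beaker_large, beaker_small from where it was at the start of the episode above 0.03 m or angle between any of timer, forceps, specimen_cup, marker, beaker_large, beaker_small's own z axis and vertical above 0.5 rad).
It also fails if it takes over 66 s, if anything falls off the work surface, if the arm or the gripper's body presses on something with over 40 N, if the wrist force passes 120 N, or if a joint passes its speed limit or range.

## Robot

A 6-joint arm with a two-finger parallel gripper is mounted at the origin on a cart in front of the work surface, level with it; the furniture and walls round the work are solid. World frame = base frame: x ahead of the robot, y to its left, z up, the work surface at z = 0. Lengths are in m, angles in rad, forces in N, time in s.
With the tool pointing down it reaches from about 0.35 to 0.85 m from the base axis. Payload 8.1 kg.
Tool frame: the origin (TCP) lies at the centre of the arm's flange, where the gripper is bolted on; the fingertips stand 186 mm ahead of it and the grasp point (between the pads) lies 167 mm ahead of it (robot.nose_length is the distance from the TCP to the fingertips, in m); z points along the fingers, x is the direction in which the jaws open and shut, and the axes are right-handed (so a half turn about z gives the same grasp; the last joint's range is limited). The gripper opens to 93 mm and grips with 3 to 60 N. Pads are 15 mm wide; open, the fingers measure 128 mm over their backs; the gripper's body (75 mm by 188 mm) begins 65 mm behind the grasp point.
Start: joints at [1.032, 0.13, 1.488, -0, 1.523, -0.085], TCP at [0.263, 0.539, 0.405] pointing down, gripper open.
Joint ranges: [-2.96, 2.96], [-0.89, 2.26], [0.02, 2.5], [-1.34, 4.48], [0, 2.73], [-2.66, 2.66]. Speed limits (rad/s): [2.39, 2.39, 2.79, 3.14, 3.14, 3.14].

## Interface

Orientations are given as a rotation vector (axis times angle).
In Python, from plant import robot gives the robot as it stands.
- The arm moves only by the tool arm_command, never from a script. Its argument "motion" is a list of rows, each an object with "slide": the shift along the tool's x, y, z each as a share of 0.4 m, from -1 to 1, a list of three; "turn": the turn, a rotation vector about the tool's x, y, z each as a share of 0.5 rad, from -1 to 1, a list of three. A call has exactly 5 rows; each row shifts and turns the commanded pose from where the row before left it, along the tool's axes as they then stand; what a row does not reach is not made up. A row lasts 1/12 s, in which the tool goes at most 41.7 mm and 7.16 degrees, less where a joint would pass 70% of its speed; a pose out of reach is approached as far as the arm can. A call with a number of a shift or a turn outside -1 to 1 is refused whole. A call with a gripper value outside its range is refused whole. "gripper" is the opening in per cent of the stroke, from 0 (shut) to 100 (fully open), set as the call begins (left out, the last holds). The fingers move at their own pace and stop on an object; "grip_force" is the grip in N (left out, the last holds). Time passes only in rows, so rows that do not move let the fingers close, or fill a call up. It gives the time, the measured TCP pose, the force and the opening at its end, in the units of the state.
- robot.read_state(): the state, without advancing time (a new reading comes with each control period).
- robot.read_camera(name): name is "side" or "top" or "wrist"; returns a dict with "pixels" (420x560x3 uint8, blue, green, red), "intrinsics" (3x3 intrinsics, pixels), "D" ([k1, k2, p1, p2, k3] as OpenCV has them; the pictures are not rectified), "T" (4x4, takes a point from camera to world coordinates). Camera axes: x right, y down, z forward; pixel columns grow to the right and rows downward; lengths in m; the calibration is good to about 2 mm. A picture is of the moment at which its call begins. There is no depth.
- robot.close_job(): hands the job in, once; it reports no verdict.
The state is a dict: "t": time; "q": joint angles; "dq": joint speeds; "joint_torque": joint torques, N m; "tool_pos": TCP position; "orientation": TCP orientation; "force": force on the tool from outside, world axes, zero at the start; "wrist_torque": the same for the moment, N m; "opening": finger opening in m.
Only numpy, scipy, OpenCV 4.12 (cv2) and the standard library are available. Lean on these libraries where they do the work, as an engineer would, in place of code of your own. Each camera call takes 0.05 s, during which the arm holds its last target.

## Working session

There is one attempt and no reset: what is moved stays moved. The work goes in short steps, Python scripts to look and compute and a tool call to move; the robot and the scene stay as the last step left them, time stands still between calls to the robot, and variables do not carry over. Pictures are saved under pics/ and viewed, and the job is handed in when it is done.

Besides the shell and the picture viewer there is one more tool, called after "Call:" by a JSON object that holds its "fn" and its "kwargs", one argument or row to a line. arm_command: Moves the arm, as the interface text tells. Shift numbers are shares of 0.4 m and turn numbers shares of 0.5 rad, none past 1 either way. Its arguments: {"type":"object","properties":{"motion":{"type":"array","items":{"type":"object","properties":{"slide":{"type":"array","items":{"type":"number"}},"turn":{"type":"array","items":{"type":"number"}}}}},"gripper":{"type":"number"},"grip_force":{"type":"number"}},"required":["motion"]}

```bash
mkdir -p pics; ls
python3 - <<'E'
from plant import robot
import cv2,numpy as np
s=robot.read_state(); print(s['t'],s['tool_pos'],s['orientation'],s['opening'],s['force'])
for n in ['top','side','wrist']:
    c=robot.read_camera(n); cv2.imwrite(f'pics/{n}0.png',c['pixels']); np.savez(f'pics/{n}0.npz',**c)
    print(n,c['intrinsics'].tolist(),c['D'],np.round(c['T'],4).tolist())
E
```

```text
pics
0.0 [0.26290031 0.53908962 0.40368681] [ 2.66357251e+00  1.66429571e+00 -2.58094529e-03] 0.09273896389340996 [-0.13754905 -0.28926218 -0.41440138]
top [[388.63870626156756, 0.0, 275.84985861776835], [0.0, 388.63870626156756, 209.1876611051765], [0.0, 0.0, 1.0]] [-0.10419958  0.          0.          0.          0.        ] [[-0.0076, -0.9895, 0.1445, 0.3769], [-0.9996, 0.0112, 0.024, -0.1266], [-0.0254, -0.1443, -0.9892, 1.227], [0.0, 0.0, 0.0, 1.0]]
side [[525.7219024086122, 0.0, 283.8462666960494], [0.0, 525.7219024086122, 211.4853132986033], [0.0, 0.0, 1.0]] [-0.20216198  0.          0.          0.          0.        ] [[0.9301, 0.2641, -0.2554, 0.8944], [0.3673, -0.6839, 0.6304, -0.917], [-0.0082, -0.6801, -0.7331, 1.0032], [0.0, 0.0, 0.0, 1.0]]
wrist [[298.2089153919216, 0.0, 282.56886347910654], [0.0, 298.2089153919216, 208.6686070192246], [0.0, 0.0, 1.0]] [-0.02265055  0.          0.          0.          0.        ] [[0.4388, 0.8609, 0.2575, 0.1914], [0.8986, -0.4201, -0.1267, 0.5741], [-0.0009, 0.287, -0.9579, 0.3818], [0.0, 0.0, 0.0, 1.0]]
```

View pics/top0.png

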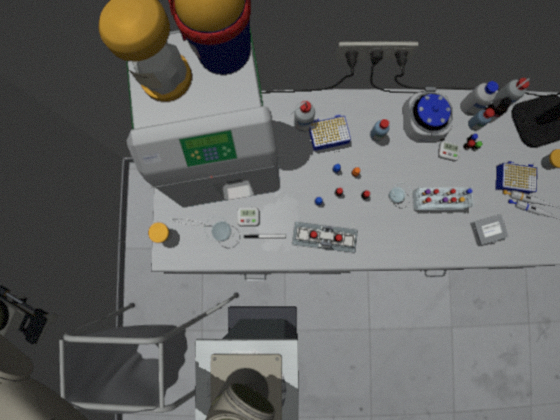

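View pics/side0.png

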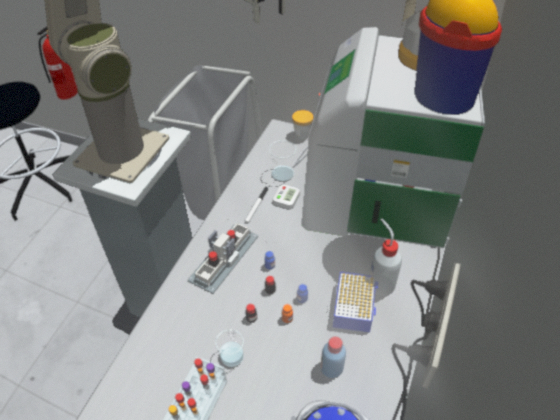

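View pics/wrist0.png

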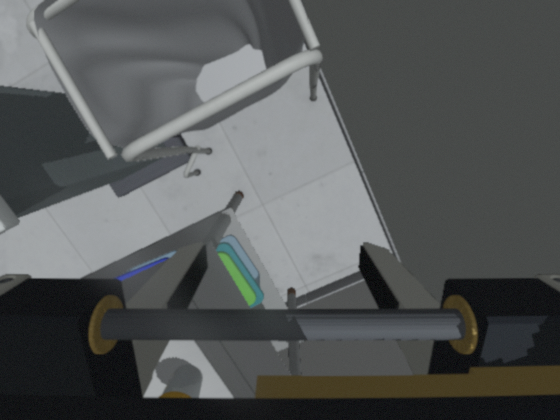

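Top view: red-capped vials stand on the bench at about (339,192) and (366,195). Two more are in the cassette at (313,234) and (340,238). The blue ones at (337,168) and (319,201) and the orange one at (356,172) are decoys, and the red one at (470,143) is beside the centrifuge. I'll confirm this in an enlarged crop.

```bash
cat > h.py <<'E'
import numpy as np,cv2
def load(n): return dict(np.load(f'pics/{n}.npz'))
def ray(c,uv):
    p=cv2.undistortPoints(np.array([[uv]],float),c['intrinsics'],c['D'])[0,0]
    T=c['T']; return T[:3,3],T[:3,:3]@np.array([p[0],p[1],1.])
def plane(c,uv,z):
    o,d=ray(c,uv); return o+d*(z-o[2])/d[2]
def proj(c,P):
    T=np.linalg.inv(c['T']); r=cv2.Rodrigues(T[:3,:3])[0]
    return cv2.projectPoints(np.array(P,float).reshape(-1,3),r,T[:3,3],c['intrinsics'],c['D'])[0][:,0]
def tri(c1,u1,c2,u2):
    A=np.zeros((3,3));b=np.zeros(3)
    for c,u in((c1,u1),(c2,u2)):
        o,d=ray(c,u);d=d/np.linalg.norm(d);M=np.eye(3)-np.outer(d,d);A+=M;b+=M@o
    return np.linalg.solve(A,b)
def red(img):
    h=cv2.cvtColor(img,cv2.COLOR_BGR2HSV)
    m=(((h[...,0]<6)|(h[...,0]>172))&(h[...,1]>130)&(h[...,2]>60)).astype(np.uint8)
    n,l,s,ct=cv2.connectedComponentsWithStats(m)
    return [(tuple(np.round(ct[i],1)),int(s[i,4]),tuple(s[i,:4])) for i in range(1,n) if s[i,4]>12]
E
python3 - <<'E'
from h import *
t=load('top0');s=load('side0')
a=cv2.resize(t['pixels'][150:260,280:390],(560,560),interpolation=cv2.INTER_CUBIC)
cv2.imwrite('pics/c_top.png',a)
b=cv2.resize(s['pixels'][210:330,180:320],(700,600),interpolation=cv2.INTER_CUBIC)
cv2.imwrite('pics/c_side.png',b)
for n,c in(('top',t),('side',s)):
    for r in red(c['pixels']): print(n,r[0],r[1],r[2],np.round(plane(c,r[0],.045),3))
E
```

```text
top (np.float64(210.6), np.float64(25.4)) 676 (np.int32(168), np.int32(0), np.int32(82), np.int32(41)) [1.187 0.121 0.045]
top (np.float64(520.8), np.float64(80.7)) 32 (np.int32(517), np.int32(78), np.int32(9), np.int32(8)) [ 0.98  -0.931  0.045]
top (np.float64(525.1), np.float64(85.1)) 30 (np.int32(521), np.int32(82), np.int32(8), np.int32(8)) [ 0.964 -0.944  0.045]
top (np.float64(305.7), np.float64(107.1)) 63 (np.int32(301), np.int32(102), np.int32(10), np.int32(10)) [ 0.88  -0.196  0.045]
top (np.float64(489.0), np.float64(112.4)) 77 (np.int32(484), np.int32(108), np.int32(11), np.int32(10)) [ 0.863 -0.8    0.045]
top (np.float64(383.7), np.float64(123.5)) 55 (np.int32(380), np.int32(120), np.int32(9), np.int32(8)) [ 0.823 -0.445  0.045]
top (np.float64(471.1), np.float64(142.7)) 35 (np.int32(468), np.int32(140), np.int32(7), np.int32(6)) [ 0.758 -0.727  0.045]
top (np.float64(339.0), np.float64(190.7)) 27 (np.int32(336), np.int32(188), np.int32(6), np.int32(6)) [ 0.605 -0.294  0.045]
top (np.float64(452.5), np.float64(190.8)) 13 (np.int32(451), np.int32(189), np.int32(4), np.in
[... 1357 characters left out ...]
, np.int32(277), np.int32(6), np.int32(6)) [ 0.607 -0.296  0.045]
side (np.float64(250.2), np.float64(307.6)) 38 (np.int32(247), np.int32(305), np.int32(7), np.int32(6)) [ 0.597 -0.38   0.045]
side (np.float64(197.8), np.float64(362.2)) 33 (np.int32(195), np.int32(359), np.int32(7), np.int32(7)) [ 0.551 -0.538  0.045]
side (np.float64(203.5), np.float64(378.0)) 34 (np.int32(201), np.int32(375), np.int32(6), np.int32(7)) [ 0.577 -0.565  0.045]
side (np.float64(179.1), np.float64(397.1)) 39 (np.int32(176), np.int32(394), np.int32(7), np.int32(7)) [ 0.552 -0.62   0.045]
side (np.float64(191.1), np.float64(402.0)) 40 (np.int32(188), np.int32(399), np.int32(7), np.int32(7)) [ 0.578 -0.62   0.045]
```

View pics/c_top.png

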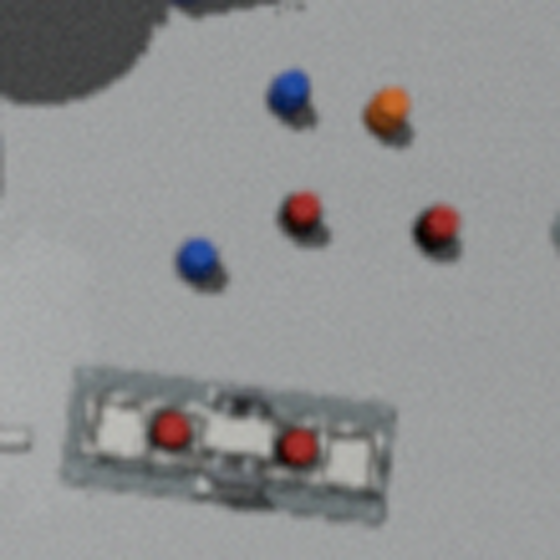

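View pics/c_side.png

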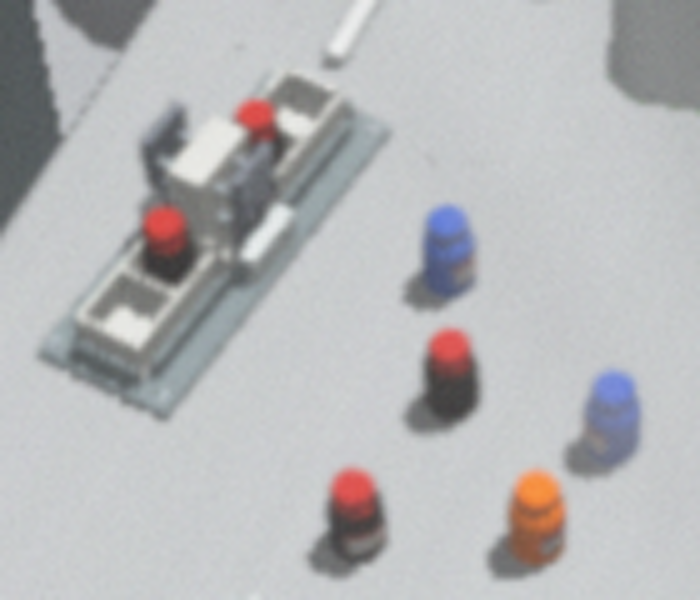

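The crop confirms it. The two spares are the brown vials with red caps, at top (339,191)/side (269,279) and top (366,193)/side (250,308). Blue and orange are decoys. The inner pockets 2 and 3 are filled, and the outer pockets 1 and 4 are empty.

Run:
```python
from h import *
t=load('top0');s=load('side0')
P={}
for n,a,b in(('A',(339,190.7),(269.5,279.3)),('B',(366.2,193.4),(250.2,307.6)),('p3',(313.2,234.2),(230.8,232.8)),('p2',(338.2,237.4),(212.5,255))):
    P[n]=tri(t,a,s,b); print(n,np.round(P[n],4), np.round(plane(t,a,.047 if n in'AB' else .057),4))
d=P['p3']-P['p2'];print(np.hypot(*d[:2]),np.degrees(np.arctan2(-d[0],d[1])),(P['p3']+P['p2'])/2)
# dock: grey-blue mask in top
img=t['pixels'];h=cv2.cvtColor(img,cv2.COLOR_BGR2HSV)
for uv in[(300,226),(325,250),(300,260),(345,225)]: print(uv,h[uv[1],uv[0]])
# dock corners from crop (top) /5.09
for uv in[(80,368),(397,402),(382,524),(62,484)]:
    print(np.round(plane(t,(280+uv[0]/5.09,150+uv[1]/5.09),.006),4))
# white floor centres
for uv in[(120,430),(351,461),(238,437)]:
    print(np.round(plane(t,(280+uv[0]/5.09,150+uv[1]/5.09),.01 if uv[0]!=238 else .07),4))
```

```text
A [ 0.6057 -0.2942  0.0419] [ 0.6048 -0.2934  0.047 ]
B [ 0.596  -0.3785  0.0424] [ 0.5954 -0.3773  0.047 ]
p3 [ 0.4709 -0.2103  0.0533] [ 0.4705 -0.2101  0.057 ]
p2 [ 0.4602 -0.2859  0.0524] [ 0.46   -0.2852  0.057 ]
0.07634477905114657 -8.083315286565831 [ 0.46554768 -0.24809981  0.05287753]
(300, 226) [ 98  19 109]
(325, 250) [102   9 139]
(300, 260) [ 98   6 163]
(345, 225) [120   2 159]
[ 0.5128 -0.1594  0.006 ]
[ 0.4894 -0.3554  0.006 ]
[ 0.4143 -0.3436  0.006 ]
[ 0.4411 -0.1473  0.006 ]
[ 0.4737 -0.1833  0.01  ]
[ 0.453 -0.325  0.01 ]
[ 0.4641 -0.2495  0.07  ]
```

```bash
cat > plan.py <<'E'
import numpy as np,sys
from scipy.spatial.transform import Rotation as R
from plant import robot
def plan(target,ang=None,n=None):
    """rows to TCP target (world), tool down with tool x at world angle ang deg"""
    s=robot.read_state(); p=np.array(s['tool_pos']);r=R.from_rotvec(s['orientation'])
    t=r.as_matrix()[:,0]; a0=np.degrees(np.arctan2(t[1],t[0]))
    d=np.array(target)-p
    Rt=r if ang is None else R.from_matrix(np.array([[np.cos(np.radians(ang)),np.sin(np.radians(ang)),0],[np.sin(np.radians(ang)),-np.cos(np.radians(ang)),0],[0,0,-1]]))
    rv=(r.inv()*Rt).as_rotvec()
    k=max(np.linalg.norm(d)/.0405,np.linalg.norm(rv)/.12,1)
    n=n or int(np.ceil(k/5)*5)
    print('t %.2f tcp'%s['t'],np.round(p,4),'ang %.2f'%a0,'tilt',np.round(np.degrees(np.arccos(-r.as_matrix()[2,2])),2),'op %.4f'%s['opening'],'F',np.round(s['force'],1),'n',n,'min',round(k,1))
    for i in range(n):
        ri=r*R.from_rotvec(rv*i/n)
        print(np.round(ri.inv().apply(d/n)/.4,4).tolist(),np.round(rv/n/.5,4).tolist())
if __name__=='__main__':
    a=[float(x) for x in sys.argv[1:]]
    plan(a[:3],a[3] if len(a)>3 else None,int(a[4]) if len(a)>4 else None)
E
python3 plan.py 0.42 -0.2 0.40 -7.4
```

```text
t 0.15 tcp [0.2629 0.5391 0.4039] ang 64.00 tilt 0.08 op 0.0928 F [-0.2 -0.3  0.1] n 20 min 18.7
[-0.0744, 0.0581, 0.0006] [0.0001, 0.0001, 0.1246]
[-0.0707, 0.0627, 0.0006] [0.0001, 0.0001, 0.1246]
[-0.0666, 0.0669, 0.0006] [0.0001, 0.0001, 0.1246]
[-0.0623, 0.071, 0.0006] [0.0001, 0.0001, 0.1246]
[-0.0578, 0.0747, 0.0006] [0.0001, 0.0001, 0.1246]
[-0.053, 0.0782, 0.0006] [0.0001, 0.0001, 0.1246]
[-0.0481, 0.0813, 0.0005] [0.0001, 0.0001, 0.1246]
[-0.0429, 0.0842, 0.0005] [0.0001, 0.0001, 0.1246]
[-0.0376, 0.0867, 0.0005] [0.0001, 0.0001, 0.1246]
[-0.0321, 0.0888, 0.0005] [0.0001, 0.0001, 0.1246]
[-0.0265, 0.0907, 0.0005] [0.0001, 0.0001, 0.1246]
[-0.0208, 0.0921, 0.0005] [0.0001, 0.0001, 0.1246]
[-0.015, 0.0933, 0.0005] [0.0001, 0.0001, 0.1246]
[-0.0092, 0.094, 0.0005] [0.0001, 0.0001, 0.1246]
[-0.0033, 0.0944, 0.0005] [0.0001, 0.0001, 0.1246]
[0.0026, 0.0944, 0.0005] [0.0001, 0.0001, 0.1246]
[0.0084, 0.0941, 0.0005] [0.0001, 0.0001, 0.1246]
[0.0143, 0.0934, 0.0005] [0.0001, 0.0001, 0.1246]
[0.0201, 0.0923, 0.0005] [0.0001, 0.0001, 0.1246]
[0.0258, 0.0909, 0.0005] [0.0001, 0.0001, 0.1246]
```

Call:
{"fn": "arm_command", "kwargs": {
  "motion": [
    {"slide": [-0.074,0.058,0],"turn": [0,0,0.125]},
    {"slide": [-0.071,0.063,0],"turn": [0,0,0.125]},
    {"slide": [-0.067,0.067,0],"turn": [0,0,0.125]},
    {"slide": [-0.062,0.071,0],"turn": [0,0,0.125]},
    {"slide": [-0.058,0.075,0],"turn": [0,0,0.125]}
  ],
  "gripper": 50
}}

```text
t: 0.57
tool_pos: [0.3022, 0.3527, 0.4042]
orientation: [2.892, 1.226, -0.001]
force: [0.2, 0.2, 0.2]
opening: 0.0641
```

Call:
{"fn": "arm_command", "kwargs": {
  "motion": [
    {"slide": [-0.053,0.078,0],"turn": [0,0,0.125]},
    {"slide": [-0.048,0.081,0],"turn": [0,0,0.125]},
    {"slide": [-0.043,0.084,0],"turn": [0,0,0.125]},
    {"slide": [-0.038,0.087,0],"turn": [0,0,0.125]},
    {"slide": [-0.032,0.089,0],"turn": [0,0,0.125]}
  ]
}}

```text
t: 0.98
tool_pos: [0.3409, 0.1678, 0.4046]
orientation: [3.048, 0.761, 0.0]
force: [0.3, -0.0, -0.3]
opening: 0.0464
```

Call:
{"fn": "arm_command", "kwargs": {
  "motion": [
    {"slide": [-0.026,0.091,0],"turn": [0,0,0.125]},
    {"slide": [-0.021,0.092,0],"turn": [0,0,0.125]},
    {"slide": [-0.015,0.093,0],"turn": [0,0,0.125]},
    {"slide": [-0.009,0.094,0],"turn": [0,0,0.125]},
    {"slide": [-0.003,0.094,0],"turn": [0,0,0.125]}
  ]
}}

```text
t: 1.4
tool_pos: [0.3801, -0.017, 0.4048]
orientation: [3.129, 0.277, 0.001]
force: [1.1, 0.7, 0.5]
opening: 0.0467
```

Call:
{"fn": "arm_command", "kwargs": {
  "motion": [
    {"slide": [0.003,0.094,0],"turn": [0,0,0.125]},
    {"slide": [0.008,0.094,0],"turn": [0,0,0.125]},
    {"slide": [0.014,0.093,0],"turn": [0,0,0.125]},
    {"slide": [0.02,0.092,0],"turn": [0,0,0.125]},
    {"slide": [0.026,0.091,0],"turn": [0,0,0.125]}
  ]
}}

```text
t: 1.82
tool_pos: [0.4187, -0.2017, 0.4046]
orientation: [-3.134, 0.214, -0.0]
force: [0.2, 0.9, 0.3]
opening: 0.0468
```

```bash
python3 plan.py 0.52 -0.25 0.36 -7.4
```

```text
t 1.82 tcp [ 0.4187 -0.2017  0.4046] ang -7.82 tilt 0.01 op 0.0468 F [0.2 0.9 0.3] n 5 min 3.0
[0.0535, 0.0171, 0.0223] [-0.0, -0.0, -0.0029]
[0.0534, 0.0171, 0.0223] [-0.0, -0.0, -0.0029]
[0.0534, 0.0172, 0.0223] [-0.0, -0.0, -0.0029]
[0.0534, 0.0173, 0.0223] [-0.0, -0.0, -0.0029]
[0.0534, 0.0174, 0.0223] [-0.0, -0.0, -0.0029]
```

Call:
{"fn": "arm_command", "kwargs": {
  "motion": [
    {"slide": [0.053,0.017,0.022],"turn": [0,0,0]},
    {"slide": [0.053,0.017,0.022],"turn": [0,0,0]},
    {"slide": [0.053,0.017,0.022],"turn": [0,0,0]},
    {"slide": [0.053,0.017,0.022],"turn": [0,0,0]},
    {"slide": [0.053,0.017,0.022],"turn": [0,0,0]}
  ]
}}

```text
t: 2.23
tool_pos: [0.5202, -0.248, 0.3597]
orientation: [-3.134, 0.209, 0.001]
force: [0.3, -0.1, 0.4]
opening: 0.0465
```

```bash
cat > snap.py <<'E'
import sys
from h import *
from plant import robot
n,cam=sys.argv[1],sys.argv[2]
c=robot.read_camera(cam);np.savez(f'pics/{n}.npz',**c);cv2.imwrite(f'pics/{n}.png',c['pixels'])
for r in red(c['pixels']): print(r[0],r[1],[int(x) for x in r[2]],np.round(plane(c,r[0],.045),4))
E
python3 snap.py w1 wrist
```

```text
(np.float64(228.6), np.float64(172.9)) 342 [219, 163, 20, 21] [ 0.4716 -0.2115  0.045 ]
(np.float64(368.8), np.float64(231.5)) 282 [360, 222, 19, 20] [ 0.6061 -0.2922  0.045 ]
```

View pics/w1.png

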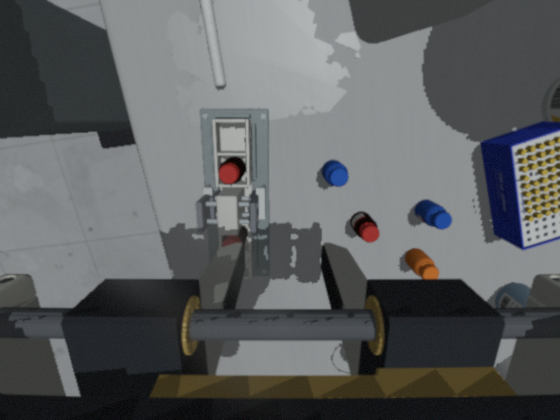

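Run:
```python
from h import *
c=load('w1');cv2.imwrite('pics/w1c.png',cv2.resize(c['pixels'][100:260,180:290],(550,800)[::1],interpolation=cv2.INTER_CUBIC)[:600])
```

```text
(no output)
```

View pics/w1c.png

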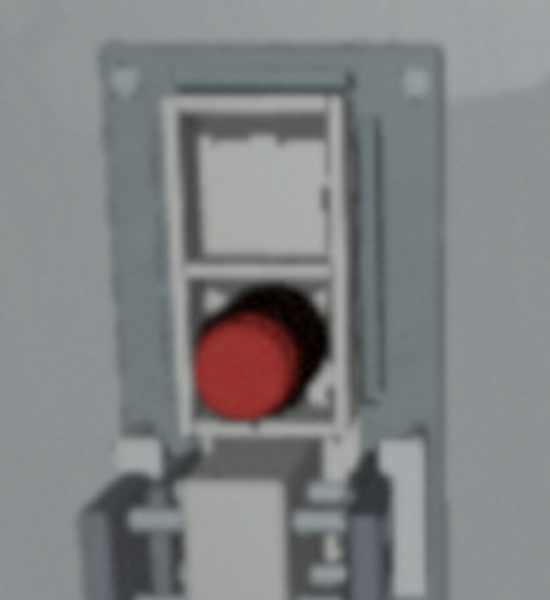

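Run:
```python
from h import *
c=load('w1')
f=lambda u,z:plane(c,(180+u[0]/5-.4,100+u[1]/5-.4),z)
Q=[f(u,.032) for u in[(180,112),(328,112),(187,262),(332,262)]]
print(np.round(Q,4)); print('p4 rim c',np.round(np.mean(Q,0),4), [np.linalg.norm(Q[i]-Q[j]) for i,j in((0,1),(2,3),(0,2),(1,3))])
d=Q[0]-Q[2]+Q[1]-Q[3];print('yaw',np.degrees(np.arctan2(-d[0],d[1])))
Q=[f(u,.032) for u in[(163,97),(345,97),(182,432),(355,432)]]
print('outer',np.round(Q,4))
Q=[f(u,.006) for u in[(103,44),(440,44),(122,430),(443,560)]]
print('dock',np.round(Q,4));
for d in(Q[0]-Q[2],Q[1]-Q[3]): print('yaw',np.degrees(np.arctan2(-d[0],d[1])))
print('A cap',np.round(plane(c,(368.8,231.5),.047),4),'p3 cap',np.round(plane(c,(228.6,172.9),.057),4))
```

```text
[[ 0.4655 -0.1618  0.032 ]
 [ 0.4945 -0.1658  0.032 ]
 [ 0.4612 -0.1908  0.032 ]
 [ 0.4904 -0.1948  0.032 ]]
p4 rim c [ 0.4779 -0.1783  0.032 ] [np.float64(0.0292555189821416), np.float64(0.029445935035103114), np.float64(0.029318437903908163), np.float64(0.02929431962477908)]
yaw -8.245642385277256
outer [[ 0.4627 -0.1586  0.032 ]
 [ 0.4983 -0.1634  0.032 ]
 [ 0.4533 -0.2253  0.032 ]
 [ 0.4893 -0.2301  0.032 ]]
dock [[ 0.4464 -0.1453  0.006 ]
 [ 0.5172 -0.155   0.006 ]
 [ 0.4332 -0.2278  0.006 ]
 [ 0.501  -0.2681  0.006 ]]
yaw -9.081431707578497
yaw -8.123195943087406
A cap [ 0.6056 -0.2914  0.047 ] p3 cap [ 0.4741 -0.2098  0.057 ]
```

Wrist view: cassette rim corners are clear, pocket 4 is empty, and the cassette is centred at about (0.468,-0.249) with yaw −8°. Next is spare A at wrist pixel (369,231).

```bash
python3 plan.py 0.6055 -0.2925 0.27 -8.0 5
```

```text
t 2.28 tcp [ 0.522  -0.2489  0.3569] ang -7.66 tilt 0.14 op 0.0467 F [-2.7  1.1 -0.5] n 5 min 3.2
[0.0444, 0.0161, 0.0433] [-0.0005, 0.0008, 0.0024]
[0.0444, 0.016, 0.0433] [-0.0005, 0.0008, 0.0024]
[0.0444, 0.016, 0.0434] [-0.0005, 0.0008, 0.0024]
[0.0444, 0.0159, 0.0434] [-0.0005, 0.0008, 0.0024]
[0.0444, 0.0159, 0.0434] [-0.0005, 0.0008, 0.0024]
```

Call:
{"fn": "arm_command", "kwargs": {
  "motion": [
    {"slide": [0.055,0.02,0.054],"turn": [0,0,0.003]},
    {"slide": [0.055,0.02,0.054],"turn": [0,0,0.003]},
    {"slide": [0.055,0.02,0.054],"turn": [0,0,0.003]},
    {"slide": [0.055,0.02,0.054],"turn": [0,0,0.003]},
    {"slide": [0,0,0],"turn": [0,0,0]}
  ]
}}

```text
t: 2.7
tool_pos: [0.6025, -0.2912, 0.2654]
orientation: [-3.129, 0.218, 0.015]
force: [-0.9, 0.5, -2.4]
opening: 0.0464
```

```bash
python3 snap.py w2 wrist; python3 plan.py 0.6055 -0.2925 0.212 -8.0 5
```

```text
(np.float64(71.7), np.float64(151.8)) 922 [53, 137, 38, 30] [ 0.4695 -0.2109  0.045 ]
(np.float64(292.3), np.float64(238.4)) 604 [279, 224, 27, 29] [ 0.6077 -0.2924  0.045 ]
(np.float64(88.2), np.float64(258.3)) 468 [76, 244, 31, 29] [ 0.4554 -0.2878  0.045 ]
(np.float64(294.0), np.float64(343.8)) 116 [285, 341, 19, 8] [ 0.5972 -0.3831  0.045 ]
t 2.75 tcp [ 0.6018 -0.2907  0.2683] ang -7.97 tilt 0.52 op 0.0467 F [-0.1  0.6  0.2] n 5 min 1.4
[0.0022, 0.0007, 0.0281] [-0.0014, 0.0034, 0.0002]
[0.0022, 0.0007, 0.0281] [-0.0014, 0.0034, 0.0002]
[0.0021, 0.0007, 0.0281] [-0.0014, 0.0034, 0.0002]
[0.0021, 0.0007, 0.0281] [-0.0014, 0.0034, 0.0002]
[0.002, 0.0007, 0.0281] [-0.0014, 0.0034, 0.0002]
```

View pics/w2.png

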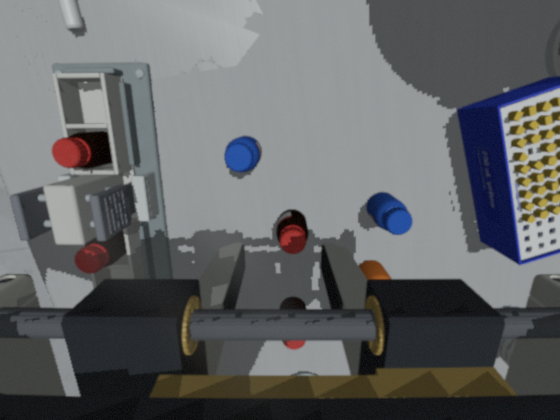

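Call:
{"fn": "arm_command", "kwargs": {
  "motion": [
    {"slide": [0.006,0.002,0.02],"turn": [-0.003,0.009,0]},
    {"slide": [0.006,0.002,0.03],"turn": [-0.003,0.009,0]},
    {"slide": [0,0,0.04],"turn": [0,0,0]},
    {"slide": [0,0,0.04],"turn": [0,0,0]},
    {"slide": [0,0,0.01],"turn": [0,0,0]}
  ]
}}

```text
t: 3.17
tool_pos: [0.6062, -0.2928, 0.2168]
orientation: [3.131, -0.218, 0.012]
force: [-1.1, 0.2, -0.1]
opening: 0.0464
```

```bash
python3 plan.py 0.606 -0.2925 0.212 -8.0 1;python3 snap.py w3 wrist
```

```text
t 3.17 tcp [ 0.6062 -0.2928  0.2168] ang -7.96 tilt 0.47 op 0.0464 F [-1.1  0.2 -0.1] n 1 min 1
[-0.0007, -0.0007, 0.0119] [0.0051, -0.0157, 0.0013]
(np.float64(6.0), np.float64(158.0)) 342 [0, 141, 15, 34] [ 0.4784 -0.2123  0.045 ]
(np.float64(282.0), np.float64(267.2)) 975 [266, 249, 33, 37] [ 0.6078 -0.2922  0.045 ]
(np.float64(41.2), np.float64(286.8)) 82 [33, 277, 14, 23] [ 0.469  -0.2853  0.045 ]
(np.float64(285.6), np.float64(370.2)) 191 [272, 365, 27, 10] [ 0.6    -0.3642  0.045 ]
```

View pics/w3.png

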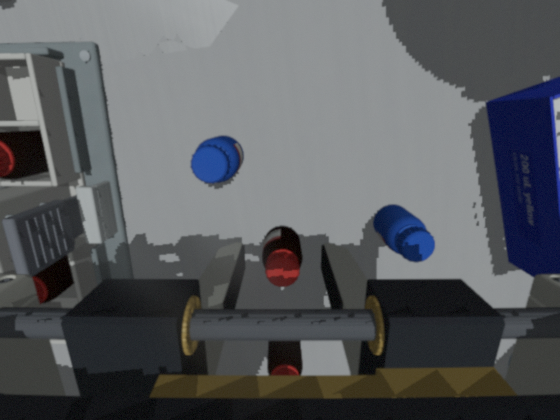

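The vial, at (282,265), is centred between the fingers. Next I close on it.

Call:
{"fn": "arm_command", "kwargs": {
  "motion": [
    {"slide": [0,0,0.008],"turn": [0,-0.01,0]},
    {"slide": [0,0,0],"turn": [0,0,0]},
    {"slide": [0,0,0],"turn": [0,0,0]},
    {"slide": [0,0,0],"turn": [0,0,0]},
    {"slide": [0,0,0],"turn": [0,0,0]}
  ],
  "gripper": 10,
  "grip_force": 10
}}

```text
t: 3.63
tool_pos: [0.6077, -0.2936, 0.2164]
orientation: [3.13, -0.218, 0.009]
force: [-0.9, 0.1, 2.9]
opening: 0.0247
```

```bash
python3 plan.py 0.606 -0.2925 0.30 -8.0 5
```

```text
t 3.63 tcp [ 0.6077 -0.2936  0.2164] ang -7.96 tilt 0.4 op 0.0247 F [-0.9  0.1  2.9] n 5 min 2.1
[-0.0007, -0.0003, -0.0418] [0.0015, -0.0024, 0.0003]
[-0.0007, -0.0003, -0.0418] [0.0015, -0.0024, 0.0003]
[-0.0008, -0.0004, -0.0418] [0.0015, -0.0024, 0.0003]
[-0.0008, -0.0004, -0.0418] [0.0015, -0.0024, 0.0003]
[-0.0009, -0.0004, -0.0418] [0.0015, -0.0024, 0.0003]
```

Call:
{"fn": "arm_command", "kwargs": {
  "motion": [
    {"slide": [0,0,0],"turn": [0,0,0]},
    {"slide": [0,0,0],"turn": [0,0,0]},
    {"slide": [0,0,0],"turn": [0,0,0]},
    {"slide": [0,0,0],"turn": [0,0,0]},
    {"slide": [0,0,0],"turn": [0,0,0]}
  ]
}}

```text
t: 4.05
tool_pos: [0.6077, -0.2937, 0.2163]
orientation: [3.13, -0.218, 0.009]
force: [-0.9, -0.3, 6.0]
opening: 0.0247
```

```bash
python3 plan.py 0.606 -0.2925 0.30 -8.0 1|head -1; python3 snap.py w4 wrist;python3 snap.py s4 side >/dev/null;  python3 plan.py 0.606 -0.2925 0.30 -8.0 1|head -1
python3 - <<'E'
from h import *
c=load('s4');cv2.imwrite('pics/s4c.png',cv2.resize(c['pixels'][200:330,180:320],(700,600),interpolation=cv2.INTER_CUBIC))
E
```

```text
t 4.05 tcp [ 0.6077 -0.2937  0.2163] ang -7.97 tilt 0.39 op 0.0247 F [-0.9 -0.3  6. ] n 1 min 2.1
(np.float64(4.4), np.float64(157.1)) 258 [0, 141, 12, 33] [ 0.4791 -0.2128  0.045 ]
(np.float64(282.7), np.float64(266.7)) 977 [267, 248, 33, 38] [ 0.6094 -0.2928  0.045 ]
(np.float64(39.3), np.float64(287.2)) 83 [32, 276, 12, 24] [ 0.469  -0.2864  0.045 ]
(np.float64(283.6), np.float64(370.0)) 206 [270, 364, 28, 11] [ 0.5999 -0.3646  0.045 ]
t 4.15 tcp [ 0.6077 -0.2937  0.2163] ang -7.96 tilt 0.39 op 0.0247 F [-1.1  1.6  7. ] n 1 min 2.1
```

View pics/s4c.png

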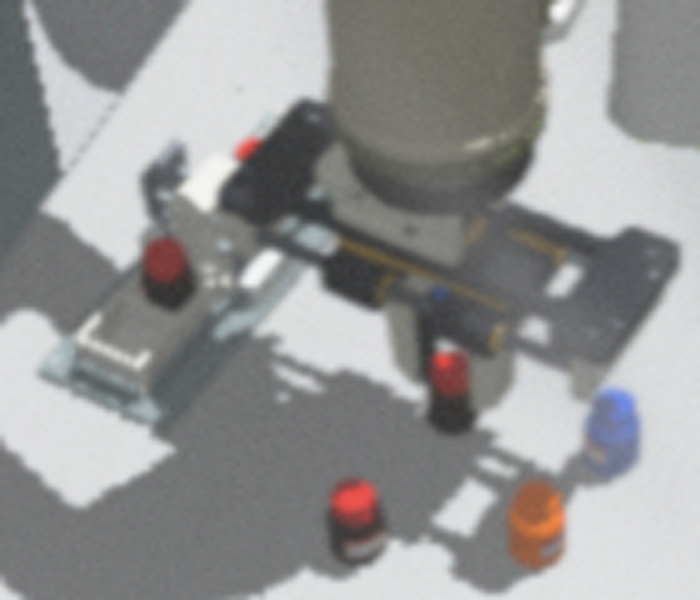

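View pics/w4.png

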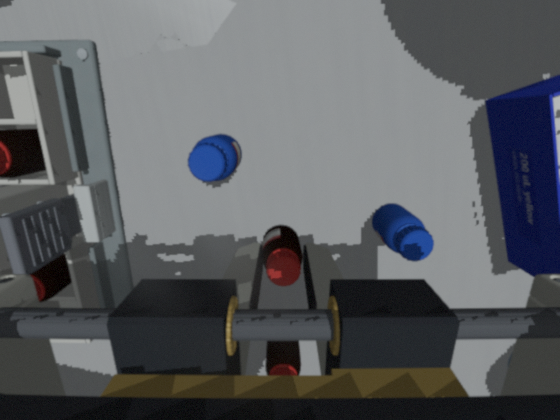

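The vial is gripped (opening 24.7 mm). The upward force is just the vial pressing on the bench. Next I lift and carry it above pocket 4.

Call:
{"fn": "arm_command", "kwargs": {
  "motion": [
    {"slide": [0,0,-0.04],"turn": [0.001,-0.002,0]},
    {"slide": [0,0,-0.055],"turn": [0.001,-0.002,0]},
    {"slide": [0,0,-0.055],"turn": [0.001,-0.002,0]},
    {"slide": [0,0,-0.055],"turn": [0.001,-0.002,0]},
    {"slide": [0,0,0],"turn": [0,0,0]}
  ]
}}

```text
t: 4.57
tool_pos: [0.6085, -0.294, 0.3029]
orientation: [3.13, -0.218, 0.011]
force: [1.4, 0.2, 1.6]
opening: 0.0245
```

```bash
python3 plan.py 0.477 -0.1783 0.285 -8.0 10
```

```text
t 4.57 tcp [ 0.6085 -0.294   0.3029] ang -7.96 tilt 0.46 op 0.0245 F [1.4 0.2 1.6] n 10 min 4.3
[-0.0366, -0.0241, 0.0041] [0.0008, -0.0014, 0.0001]
[-0.0366, -0.0241, 0.0042] [0.0008, -0.0014, 0.0001]
[-0.0366, -0.0241, 0.0042] [0.0008, -0.0014, 0.0001]
[-0.0366, -0.0241, 0.0042] [0.0008, -0.0014, 0.0001]
[-0.0366, -0.0241, 0.0043] [0.0008, -0.0014, 0.0001]
[-0.0366, -0.0241, 0.0043] [0.0008, -0.0014, 0.0001]
[-0.0366, -0.0241, 0.0043] [0.0008, -0.0014, 0.0001]
[-0.0366, -0.0241, 0.0044] [0.0008, -0.0014, 0.0001]
[-0.0366, -0.0241, 0.0044] [0.0008, -0.0014, 0.0001]
[-0.0366, -0.0241, 0.0044] [0.0008, -0.0014, 0.0001]
```

Call:
{"fn": "arm_command", "kwargs": {
  "motion": [
    {"slide": [-0.0366,-0.024,0.004],"turn": [0.003,-0.005,0]},
    {"slide": [-0.0366,-0.024,0.004],"turn": [0.003,-0.005,0]},
    {"slide": [-0.0366,-0.024,0.004],"turn": [0.003,-0.005,0]},
    {"slide": [-0.0366,-0.024,0.004],"turn": [0,0,0]},
    {"slide": [-0.0366,-0.024,0.004],"turn": [0,0,0]}
  ]
}}

```text
t: 4.98
tool_pos: [0.5403, -0.2348, 0.2883]
orientation: [-3.129, 0.218, 0.013]
force: [-0.3, 0.0, -0.1]
opening: 0.0247
```

Call:
{"fn": "arm_command", "kwargs": {
  "motion": [
    {"slide": [-0.0366,-0.024,0.004],"turn": [0,0,0]},
    {"slide": [-0.0366,-0.024,0.004],"turn": [0,0,0]},
    {"slide": [-0.0366,-0.024,0.004],"turn": [0,0,0]},
    {"slide": [-0.0366,-0.024,0.004],"turn": [0,0,0]},
    {"slide": [-0.0366,-0.024,0.004],"turn": [0,0,0]}
  ]
}}

```text
t: 5.4
tool_pos: [0.4744, -0.1771, 0.2812]
orientation: [-3.13, 0.218, 0.013]
force: [-0.4, 0.2, -0.2]
opening: 0.0248
```

Call:
{"fn": "arm_command", "kwargs": {
  "motion": [
    {"slide": [0,0,0],"turn": [0,0,0]},
    {"slide": [0,0,0],"turn": [0,0,0]},
    {"slide": [0,0,0],"turn": [0,0,0]},
    {"slide": [0,0,0],"turn": [0,0,0]},
    {"slide": [0,0,0],"turn": [0,0,0]}
  ]
}}

```text
t: 5.82
tool_pos: [0.4759, -0.1783, 0.2824]
orientation: [-3.13, 0.219, 0.011]
force: [-0.1, -0.2, -0.7]
opening: 0.0249
```

```bash
python3 plan.py 0.477 -0.1783 0.25 -8.0 5; python3 snap.py w5 wrist
python3 - <<'E'
from h import *
c=load('w5');cv2.imwrite('pics/w5c.png',cv2.resize(c['pixels'][190:310,200:340],(700,600),interpolation=cv2.INTER_CUBIC))
E
```

```text
t 5.82 tcp [ 0.4759 -0.1783  0.2824] ang -7.99 tilt 0.45 op 0.0249 F [-0.1 -0.2 -0.7] n 5 min 1
[0.0007, -0.0, 0.0162] [-0.0013, 0.0028, 0.0001]
[0.0006, -0.0001, 0.0162] [-0.0013, 0.0028, 0.0001]
[0.0006, -0.0001, 0.0162] [-0.0013, 0.0028, 0.0001]
[0.0006, -0.0001, 0.0162] [-0.0013, 0.0028, 0.0001]
[0.0006, -0.0001, 0.0162] [-0.0013, 0.0028, 0.0001]
(np.float64(282.6), np.float64(267.2)) 938 [267, 248, 34, 38] [ 0.4702 -0.2103  0.045 ]
(np.float64(284.7), np.float64(354.4)) 268 [275, 348, 21, 15] [ 0.4601 -0.2955  0.045 ]
```

View pics/w5.png

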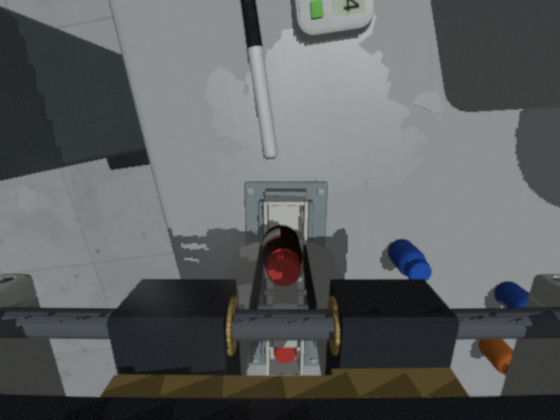

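View pics/w5c.png

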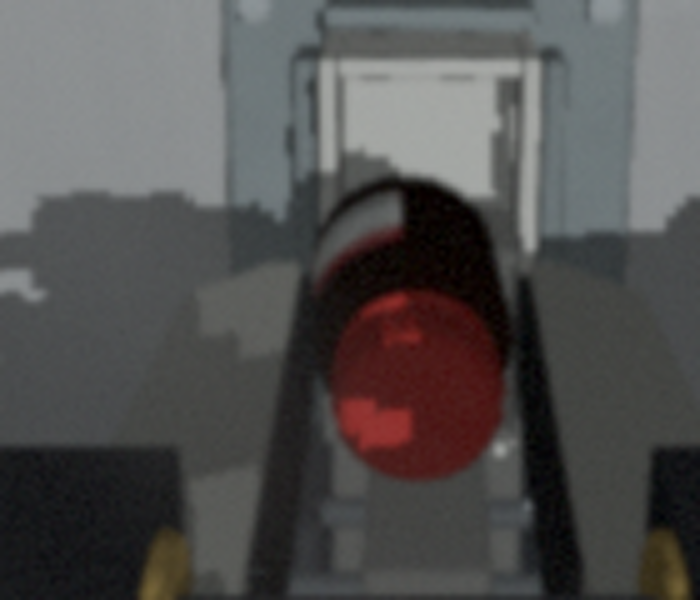

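Run:
```python
from h import *
c=load('w5'); f=lambda u,z:plane(c,(200+u[0]/5-.4,190+u[1]/5-.4),z)
print('outer top L,R',np.round(f((318,58),.032),4),np.round(f((541,58),.032),4))
print('outer side L,R',np.round(f((318,150),.032),4),np.round(f((541,150),.032),4))
print('inner',np.round(f((338,75),.032),4),np.round(f((522,75),.032),4))
m=(f((318,58),.032)+f((541,58),.032))/2; y=np.array([np.sin(np.radians(8)),np.cos(np.radians(8)),0]);print('p4',np.round(m-.018*y,4))
print('cap',np.round(f((418,385),.114),4)); print('body bottom back',np.round(f((405,178),.066),4))
print(np.round(f((318,280),.08),4),np.round(f((505,280),.08),4))
```

```text
outer top L,R [ 0.462  -0.1574  0.032 ] [ 0.4971 -0.1623  0.032 ]
outer side L,R [ 0.4596 -0.1726  0.032 ] [ 0.4953 -0.1776  0.032 ]
inner [ 0.4648 -0.1606  0.032 ] [ 0.4938 -0.1646  0.032 ]
p4 [ 0.4771 -0.1777  0.032 ]
cap [ 0.4761 -0.1744  0.114 ]
body bottom back [ 0.475  -0.1674  0.066 ]
[ 0.4626 -0.1749  0.08  ] [ 0.4869 -0.1783  0.08  ]
```

The vial is over pocket 4, with the rim's left and right edges at columns 264 and 308. It needs about 1 mm more in +x and a level correction.

Call:
{"fn": "arm_command", "kwargs": {
  "motion": [
    {"slide": [0.003,0,0.016],"turn": [-0.006,0.014,0]},
    {"slide": [0,0,0.016],"turn": [0,0,0]},
    {"slide": [0,0,0.016],"turn": [0,0,0]},
    {"slide": [0,0,0.016],"turn": [0,0,0]},
    {"slide": [0,0,0.01],"turn": [0,0,0]}
  ]
}}

```text
t: 6.28
tool_pos: [0.476, -0.1777, 0.2511]
orientation: [-3.133, 0.218, 0.003]
force: [0.3, 0.4, -0.0]
opening: 0.0248
```

Call:
{"fn": "arm_command", "kwargs": {
  "motion": [
    {"slide": [0,0,0],"turn": [0,0,0]},
    {"slide": [0,0,0],"turn": [0,0,0]},
    {"slide": [0,0,0],"turn": [0,0,0]},
    {"slide": [0,0,0],"turn": [0,0,0]},
    {"slide": [0,0,0],"turn": [0,0,0]}
  ]
}}

```text
t: 6.7
tool_pos: [0.4767, -0.178, 0.2531]
orientation: [-3.134, 0.218, -0.0]
force: [0.2, -0.6, -0.1]
opening: 0.0248
```

```bash
python3 plan.py 0.477 -0.1783 0.226 -8.0 5; python3 snap.py w6 wrist
python3 - <<'E'
from h import *
c=load('w6');cv2.imwrite('pics/w6c.png',cv2.resize(c['pixels'][170:290,210:350],(700,600),interpolation=cv2.INTER_CUBIC))
E
```

```text
t 6.70 tcp [ 0.4767 -0.178   0.2531] ang -7.96 tilt 0.02 op 0.0248 F [ 0.2 -0.6 -0.1] n 5 min 1
[0.0002, 0.0001, 0.0136] [-0.0001, -0.0001, 0.0002]
[0.0002, 0.0001, 0.0136] [-0.0001, -0.0001, 0.0002]
[0.0002, 0.0001, 0.0136] [-0.0001, -0.0001, 0.0002]
[0.0002, 0.0001, 0.0136] [-0.0001, -0.0001, 0.0002]
[0.0002, 0.0001, 0.0136] [-0.0001, -0.0001, 0.0002]
(np.float64(282.2), np.float64(276.7)) 1420 [267, 248, 33, 58] [ 0.4735 -0.203   0.045 ]
```

View pics/w6c.png

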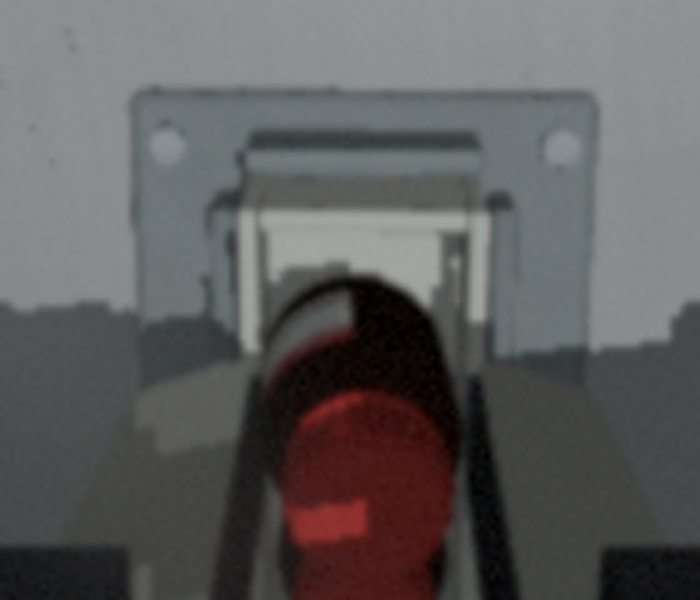

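Run:
```python
from h import *
c=load('w6'); f=lambda u,z:plane(c,(210+u[0]/5-.4,170+u[1]/5-.4),z)
L,R=f((240,208),.032),f((490,208),.032)
print('outer top',np.round(L,4),np.round(R,4),np.linalg.norm(L-R))
print('inner back',np.round(f((365,228),.032),4))
y=np.array([np.sin(np.radians(8)),np.cos(np.radians(8)),0]);print('p4',np.round((L+R)/2-.018*y,4))
for z in(.037,.04,.045):print('vial back',z,np.round(f((350,277),z)-.0125*y,4))
for z in(.04,.05,.06):
  a,b=f((265,360),z),f((458,400),z); print(z,np.round((a+b)/2,4),np.linalg.norm(a-b))
```

```text
outer top [ 0.4626 -0.1571  0.032 ] [ 0.4972 -0.1619  0.032 ] 0.03494147928354285
inner back [ 0.4795 -0.1624  0.032 ]
p4 [ 0.4774 -0.1773  0.032 ]
vial back 0.037 [ 0.4749 -0.18    0.037 ]
vial back 0.04 [ 0.4751 -0.1789  0.04  ]
vial back 0.045 [ 0.4754 -0.1771  0.045 ]
0.04 [ 0.4763 -0.1818  0.04  ] 0.027492660182507466
0.05 [ 0.4769 -0.1775  0.05  ] 0.026054474805561334
0.06 [ 0.4775 -0.1731  0.06  ] 0.024616289428615223
```

Call:
{"fn": "arm_command", "kwargs": {
  "motion": [
    {"slide": [0.0015,-0.0015,0],"turn": [0,0,0]},
    {"slide": [0,0,0],"turn": [0,0,0]},
    {"slide": [0,0,0.014],"turn": [0,0,0]},
    {"slide": [0,0,0.014],"turn": [0,0,0]},
    {"slide": [0,0,0.01],"turn": [0,0,0]}
  ]
}}

```text
t: 7.17
tool_pos: [0.4769, -0.1773, 0.2365]
orientation: [-3.133, 0.218, 0.002]
force: [-0.2, -0.0, 0.5]
opening: 0.0244
```

```bash
python3 plan.py 0.477 -0.1783 0.226 -8.0 1; python3 snap.py w7 wrist
python3 - <<'E'
from h import *
c=load('w7');cv2.imwrite('pics/w7c.png',cv2.resize(c['pixels'][170:290,210:350],(700,600),interpolation=cv2.INTER_CUBIC))
E
```

```text
t 7.17 tcp [ 0.4769 -0.1773  0.2365] ang -7.96 tilt 0.08 op 0.0244 F [-0.2 -0.   0.5] n 1 min 1
[0.0007, 0.0026, 0.0262] [-0.0014, 0.0026, 0.0014]
(np.float64(282.6), np.float64(268.0)) 900 [267, 248, 33, 38] [ 0.4758 -0.1867  0.045 ]
(np.float64(282.8), np.float64(292.4)) 63 [271, 290, 25, 8] [ 0.4735 -0.2042  0.045 ]
(np.float64(282.5), np.float64(303.7)) 252 [268, 298, 29, 11] [ 0.4721 -0.2126  0.045 ]
```

View pics/w7c.png

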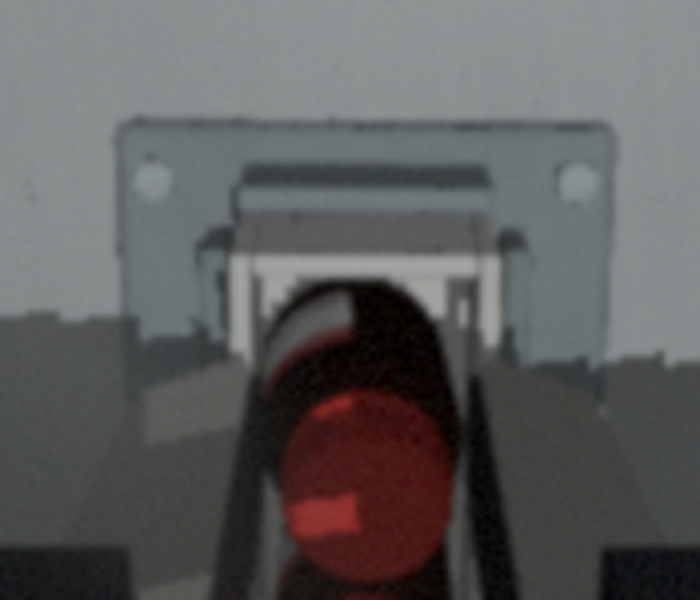

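The vial is inside the pocket rim with no contact force. I'll go down to the floor and release.

Call:
{"fn": "arm_command", "kwargs": {
  "motion": [
    {"slide": [0,0,0.01],"turn": [0,0,0]},
    {"slide": [0,0,0.01],"turn": [0,0,0]},
    {"slide": [0,0,0],"turn": [0,0,0]},
    {"slide": [0,0,0],"turn": [0,0,0]},
    {"slide": [0,0,0],"turn": [0,0,0]}
  ]
}}

```text
t: 7.63
tool_pos: [0.4772, -0.1774, 0.2295]
orientation: [-3.133, 0.218, 0.001]
force: [-0.7, 0.4, -0.6]
opening: 0.0244
```

```bash
python3 plan.py 0.477 -0.1783 0.226 -8.0 1
```

```text
t 7.63 tcp [ 0.4772 -0.1774  0.2295] ang -7.97 tilt 0.04 op 0.0244 F [-0.7  0.4 -0.6] n 1 min 1
[-0.0002, 0.0023, 0.0088] [-0.001, 0.0009, 0.0012]
```

Call:
{"fn": "arm_command", "kwargs": {
  "motion": [
    {"slide": [0,0,0.005],"turn": [0,0,0]},
    {"slide": [0,0,0],"turn": [0,0,0]},
    {"slide": [0,0,0],"turn": [0,0,0]},
    {"slide": [0,0,0],"turn": [0,0,0]},
    {"slide": [0,0,0],"turn": [0,0,0]}
  ]
}}

```text
t: 8.05
tool_pos: [0.4772, -0.1774, 0.2276]
orientation: [-3.134, 0.218, 0.0]
force: [-0.0, 0.2, -0.4]
opening: 0.0243
```

Call:
{"fn": "arm_command", "kwargs": {
  "motion": [
    {"slide": [0,0,0],"turn": [0,0,0]},
    {"slide": [0,0,0],"turn": [0,0,0]},
    {"slide": [0,0,0],"turn": [0,0,0]},
    {"slide": [0,0,0],"turn": [0,0,0]},
    {"slide": [0,0,0],"turn": [0,0,0]}
  ],
  "gripper": 50
}}

```text
t: 8.47
tool_pos: [0.4772, -0.1774, 0.2275]
orientation: [-3.133, 0.218, 0.001]
force: [-0.7, -0.1, -0.5]
opening: 0.046
```

Call:
{"fn": "arm_command", "kwargs": {
  "motion": [
    {"slide": [0,0,-0.02],"turn": [0,0,0]},
    {"slide": [0,0,-0.04],"turn": [0,0,0]},
    {"slide": [0,0,-0.05],"turn": [0,0,0]},
    {"slide": [0,0,-0.05],"turn": [0,0,0]},
    {"slide": [0,0,-0.03],"turn": [0,0,0]}
  ]
}}

```text
t: 8.88
tool_pos: [0.4777, -0.1777, 0.3064]
orientation: [3.133, -0.218, 0.003]
force: [-0.4, -0.4, 1.0]
opening: 0.0462
```

```bash
python3 snap.py w8 wrist; python3 plan.py 0.5980 -0.3780 0.30 -8.0 10
```

```text
(np.float64(279.3), np.float64(220.3)) 480 [268, 208, 24, 26] [ 0.4758 -0.1793  0.045 ]
(np.float64(280.3), np.float64(257.0)) 410 [270, 245, 22, 25] [ 0.4718 -0.2132  0.045 ]
t 8.93 tcp [ 0.4784 -0.178   0.3084] ang -7.96 tilt 0.31 op 0.0464 F [ 1.7 -1.1  2. ] n 10 min 5.8
[0.0365, 0.0454, 0.0024] [0.0003, -0.001, 0.0001]
[0.0365, 0.0454, 0.0023] [0.0003, -0.001, 0.0001]
[0.0365, 0.0454, 0.0023] [0.0003, -0.001, 0.0001]
[0.0365, 0.0454, 0.0023] [0.0003, -0.001, 0.0001]
[0.0365, 0.0454, 0.0022] [0.0003, -0.001, 0.0001]
[0.0365, 0.0454, 0.0022] [0.0003, -0.001, 0.0001]
[0.0366, 0.0454, 0.0022] [0.0003, -0.001, 0.0001]
[0.0366, 0.0454, 0.0022] [0.0003, -0.001, 0.0001]
[0.0366, 0.0454, 0.0021] [0.0003, -0.001, 0.0001]
[0.0366, 0.0453, 0.0021] [0.0003, -0.001, 0.0001]
```

View pics/w8.png

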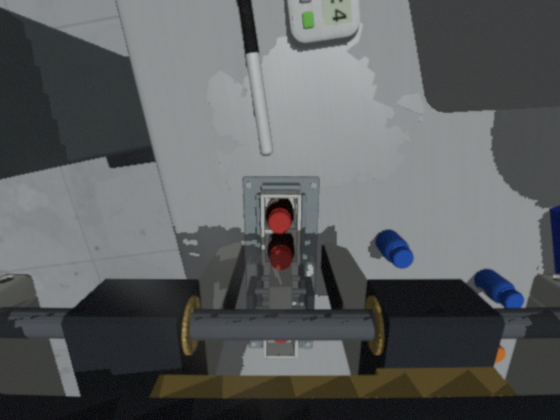

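Pocket 4 is filled: cap at (279,220), level with its neighbour at (280,257). Now spare B.

Call:
{"fn": "arm_command", "kwargs": {
  "motion": [
    {"slide": [0.0457,0.0567,0.003],"turn": [0.003,-0.008,0]},
    {"slide": [0.0457,0.0567,0.003],"turn": [0,0,0]},
    {"slide": [0.0457,0.0567,0.003],"turn": [0,0,0]},
    {"slide": [0.0457,0.0567,0.003],"turn": [0,0,0]},
    {"slide": [0.0457,0.0567,0.003],"turn": [0,0,0]}
  ]
}}

```text
t: 9.35
tool_pos: [0.5524, -0.3035, 0.2961]
orientation: [-3.131, 0.218, 0.008]
force: [0.9, 0.3, -0.1]
opening: 0.0463
```

Call:
{"fn": "arm_command", "kwargs": {
  "motion": [
    {"slide": [0.0457,0.0567,0.003],"turn": [0,0,0]},
    {"slide": [0.0457,0.0567,0.003],"turn": [0,0,0]},
    {"slide": [0.0457,0.0567,0.003],"turn": [0,0,0]},
    {"slide": [0,0,0.03],"turn": [0,0,0]},
    {"slide": [0,0,0],"turn": [0,0,0]}
  ]
}}

```text
t: 9.77
tool_pos: [0.5961, -0.3779, 0.277]
orientation: [-3.129, 0.22, 0.013]
force: [-0.6, 1.5, -1.5]
opening: 0.0464
```

```bash
python3 snap.py w9 wrist; python3 plan.py 0.598 -0.378 0.212 -8.0 5
```

```text
(np.float64(48.8), np.float64(10.6)) 819 [28, 0, 42, 28] [ 0.4694 -0.2102  0.045 ]
(np.float64(70.7), np.float64(134.1)) 839 [53, 120, 37, 30] [ 0.4586 -0.2856  0.045 ]
(np.float64(286.5), np.float64(230.2)) 553 [274, 217, 26, 27] [ 0.5979 -0.3768  0.045 ]
t 9.82 tcp [ 0.5959 -0.3769  0.2778] ang -8.00 tilt 0.57 op 0.0464 F [-0.   0.7  0.6] n 5 min 1.6
[0.0014, 0.0005, 0.0329] [-0.0018, 0.0035, 0.0]
[0.0013, 0.0005, 0.0329] [-0.0018, 0.0035, 0.0]
[0.0013, 0.0005, 0.0329] [-0.0018, 0.0035, 0.0]
[0.0012, 0.0004, 0.0329] [-0.0018, 0.0035, 0.0]
[0.0012, 0.0004, 0.0329] [-0.0018, 0.0035, 0.0]
```

View pics/w9.png

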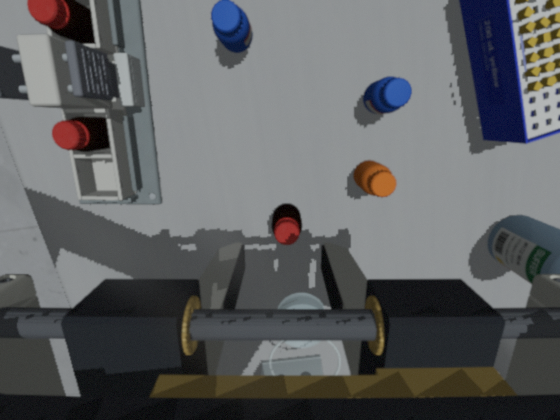

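Vial B is at (286,230), centred between the fingers. Pocket 1 is visible and empty at about (100,180).

Call:
{"fn": "arm_command", "kwargs": {
  "motion": [
    {"slide": [0.004,0.001,0.03],"turn": [-0.009,0.017,0]},
    {"slide": [0.003,0,0.04],"turn": [0,0,0]},
    {"slide": [0,0,0.05],"turn": [0,0,0]},
    {"slide": [0,0,0.048],"turn": [0,0,0]},
    {"slide": [0,0,0],"turn": [0,0,0]}
  ]
}}

```text
t: 10.23
tool_pos: [0.5976, -0.3758, 0.2078]
orientation: [-3.132, 0.217, 0.006]
force: [-0.5, 0.8, -0.9]
opening: 0.0463
```

Call:
{"fn": "arm_command", "kwargs": {
  "motion": [
    {"slide": [0,0,0],"turn": [0,0,0]},
    {"slide": [0,0,0],"turn": [0,0,0]},
    {"slide": [0,0,0],"turn": [0,0,0]},
    {"slide": [0,0,0],"turn": [0,0,0]},
    {"slide": [0,0,0],"turn": [0,0,0]}
  ]
}}

```text
t: 10.65
tool_pos: [0.6001, -0.3785, 0.2153]
orientation: [3.13, -0.218, 0.009]
force: [0.3, -0.6, -0.7]
opening: 0.0466
```

```bash
python3 plan.py 0.598 -0.378 0.213 -8.0 1
```

```text
t 10.65 tcp [ 0.6001 -0.3785  0.2153] ang -7.96 tilt 0.4 op 0.0466 F [ 0.3 -0.6 -0.7] n 1 min 1
[-0.0053, -0.0006, 0.0058] [0.0071, -0.0119, 0.0013]
```

Call:
{"fn": "arm_command", "kwargs": {
  "motion": [
    {"slide": [-0.005,0,0.003],"turn": [0.007,-0.012,0]},
    {"slide": [0,0,0],"turn": [0,0,0]},
    {"slide": [0,0,0],"turn": [0,0,0]},
    {"slide": [0,0,0],"turn": [0,0,0]},
    {"slide": [0,0,0],"turn": [0,0,0]}
  ]
}}

```text
t: 11.07
tool_pos: [0.5976, -0.378, 0.2125]
orientation: [-3.133, 0.218, 0.003]
force: [-0.1, -0.9, -0.0]
opening: 0.0468
```

Call:
{"fn": "arm_command", "kwargs": {
  "motion": [
    {"slide": [0,0,0],"turn": [0,0,0]},
    {"slide": [0,0,0],"turn": [0,0,0]},
    {"slide": [0,0,0],"turn": [0,0,0]},
    {"slide": [0,0,0],"turn": [0,0,0]},
    {"slide": [0,0,0],"turn": [0,0,0]}
  ],
  "gripper": 10
}}

```text
t: 11.48
tool_pos: [0.5977, -0.378, 0.2125]
orientation: [-3.133, 0.218, 0.003]
force: [0.5, -0.0, -1.1]
opening: 0.025
```

```bash
python3 plan.py 0.598 -0.378 0.213 -8.0 1;  python3 snap.py w10 wrist
```

```text
t 11.48 tcp [ 0.5977 -0.378   0.2125] ang -7.97 tilt 0.13 op 0.0250 F [ 0.5 -0.  -1.1] n 1 min 1
[0.0008, -0.0001, -0.0011] [-0.002, 0.004, 0.0012]
(np.float64(282.3), np.float64(270.9)) 1000 [266, 252, 34, 38] [ 0.5979 -0.3766  0.045 ]
```

View pics/w10.png

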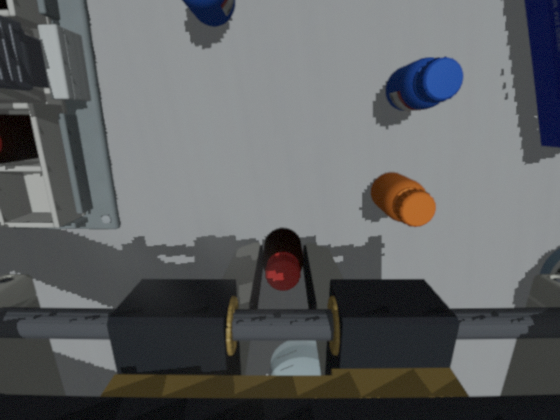

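Call:
{"fn": "arm_command", "kwargs": {
  "motion": [
    {"slide": [0,0,-0.04],"turn": [0,0,0]},
    {"slide": [0,0,-0.06],"turn": [0,0,0]},
    {"slide": [0,0,-0.06],"turn": [0,0,0]},
    {"slide": [0,0,-0.04],"turn": [0,0,0]},
    {"slide": [0,0,0],"turn": [0,0,0]}
  ]
}}

```text
t: 11.95
tool_pos: [0.5992, -0.3791, 0.2997]
orientation: [3.13, -0.218, 0.009]
force: [0.3, 0.0, 1.3]
opening: 0.0243
```

```bash
python3 plan.py 0.4574 -0.318 0.265 -8.0 5
python3 - <<'E'
from h import *
c=load('w9');cv2.imwrite('pics/w9c.png',cv2.resize(c['pixels'][100:220,40:180],(700,600),interpolation=cv2.INTER_CUBIC))
E
```

```text
t 11.95 tcp [ 0.5992 -0.3791  0.2997] ang -7.96 tilt 0.39 op 0.0243 F [0.3 0.  1.3] n 5 min 3.9
[-0.0745, -0.0205, 0.0168] [0.0013, -0.0024, 0.0003]
[-0.0745, -0.0204, 0.0169] [0.0013, -0.0024, 0.0003]
[-0.0745, -0.0204, 0.017] [0.0013, -0.0024, 0.0003]
[-0.0745, -0.0204, 0.0171] [0.0013, -0.0024, 0.0003]
[-0.0745, -0.0204, 0.0172] [0.0013, -0.0024, 0.0003]
```

View pics/w9c.png

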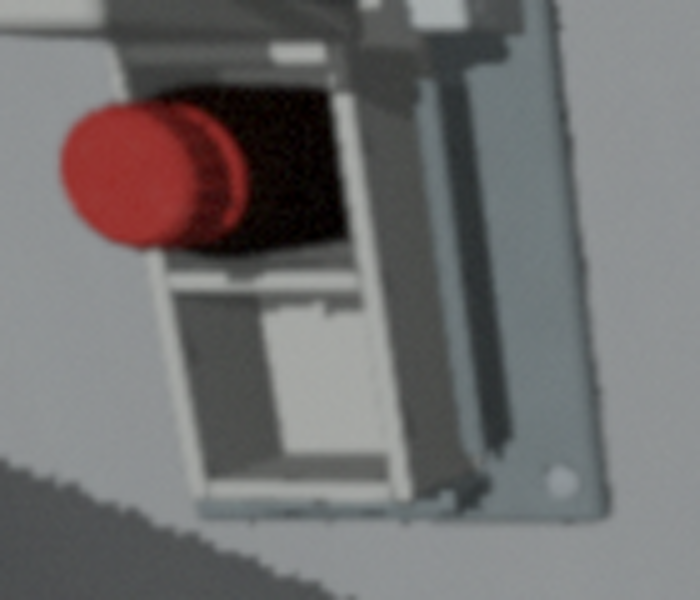

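Run:
```python
from h import *
c=load('w9'); f=lambda u,z:plane(c,(40+u[0]/5-.4,100+u[1]/5-.4),z)
Q=np.array([f(u,.032) for u in[(170,293),(362,291),(205,482),(390,480)]])
print(np.round(Q,4),np.round(Q.mean(0),4)); d=Q[0]-Q[2]+Q[1]-Q[3];print(np.degrees(np.arctan2(-d[0],d[1])))
O=(f((190,500),.032)+f((412,498),.032))/2;print('outer end mid',O, O+.018*np.array([.139,.990,0]))
```

```text
[[ 0.4457 -0.3022  0.032 ]
 [ 0.4752 -0.3062  0.032 ]
 [ 0.4414 -0.3314  0.032 ]
 [ 0.4708 -0.3352  0.032 ]] [ 0.4583 -0.3187  0.032 ]
-8.482279123556538
outer end mid [ 0.45573361 -0.33614401  0.032     ] [ 0.45823561 -0.31832401  0.032     ]
```

Call:
{"fn": "arm_command", "kwargs": {
  "motion": [
    {"slide": [-0.0745,-0.0204,0.017],"turn": [0.003,-0.006,0]},
    {"slide": [-0.0745,-0.0204,0.017],"turn": [0.003,-0.006,0]},
    {"slide": [-0.0745,-0.0204,0.017],"turn": [0,0,0]},
    {"slide": [-0.0745,-0.0204,0.017],"turn": [0,0,0]},
    {"slide": [-0.0745,-0.0204,0.017],"turn": [0,0,0]}
  ]
}}

```text
t: 12.37
tool_pos: [0.4542, -0.316, 0.2589]
orientation: [-3.129, 0.218, 0.013]
force: [0.0, 0.3, -0.1]
opening: 0.0245
```

Call:
{"fn": "arm_command", "kwargs": {
  "motion": [
    {"slide": [0,0,0],"turn": [0,0,0]},
    {"slide": [0,0,0],"turn": [0,0,0]},
    {"slide": [0,0,0],"turn": [0,0,0]},
    {"slide": [0,0,0],"turn": [0,0,0]},
    {"slide": [0,0,0],"turn": [0,0,0]}
  ]
}}

```text
t: 12.78
tool_pos: [0.457, -0.3177, 0.2608]
orientation: [-3.131, 0.218, 0.009]
force: [0.9, -0.3, -0.7]
opening: 0.0244
```

```bash
python3 plan.py 0.4574 -0.318 0.248 -8.0 5; python3 snap.py w11 wrist
python3 - <<'E'
from h import *
c=load('w11');cv2.imwrite('pics/w11c.png',cv2.resize(c['pixels'][170:290,210:350],(700,600),interpolation=cv2.INTER_CUBIC))
E
```

```text
t 12.78 tcp [ 0.457  -0.3177  0.2608] ang -7.95 tilt 0.37 op 0.0244 F [ 0.9 -0.3 -0.7] n 5 min 1
[0.0003, 0.0001, 0.0064] [-0.0011, 0.0023, 0.0003]
[0.0003, 0.0001, 0.0064] [-0.0011, 0.0023, 0.0003]
[0.0003, 0.0001, 0.0064] [-0.0011, 0.0023, 0.0003]
[0.0002, 0.0001, 0.0064] [-0.0011, 0.0023, 0.0003]
[0.0002, 0.0001, 0.0064] [-0.0011, 0.0023, 0.0003]
(np.float64(283.2), np.float64(11.2)) 779 [266, 0, 35, 29] [ 0.4761 -0.1784  0.045 ]
(np.float64(284.7), np.float64(70.9)) 973 [268, 53, 34, 37] [ 0.4726 -0.21    0.045 ]
(np.float64(283.9), np.float64(197.1)) 740 [269, 182, 31, 31] [ 0.4614 -0.2872  0.045 ]
(np.float64(282.4), np.float64(270.7)) 1026 [266, 252, 34, 38] [ 0.4528 -0.3414  0.045 ]
```

View pics/w11.png

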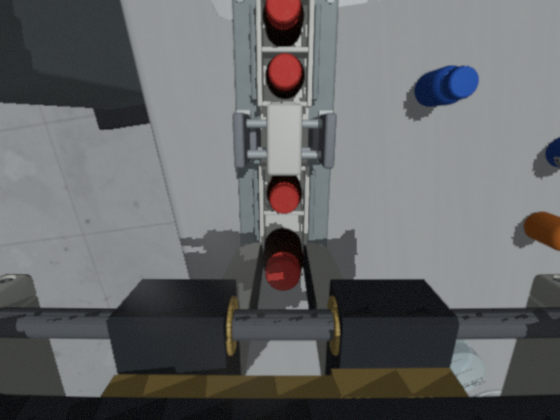

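Call:
{"fn": "arm_command", "kwargs": {
  "motion": [
    {"slide": [0.003,0,0.01],"turn": [-0.006,0.012,0]},
    {"slide": [0,0,0.011],"turn": [0,0,0]},
    {"slide": [0,0,0.011],"turn": [0,0,0]},
    {"slide": [0,0,0],"turn": [0,0,0]},
    {"slide": [0,0,0],"turn": [0,0,0]}
  ]
}}

```text
t: 13.25
tool_pos: [0.4567, -0.3168, 0.246]
orientation: [-3.132, 0.218, 0.005]
force: [-0.1, -0.2, -0.5]
opening: 0.0246
```

```bash
python3 plan.py 0.4574 -0.318 0.248 -8.0 1; python3 snap.py w12 wrist
python3 - <<'E'
from h import *
c=load('w12');cv2.imwrite('pics/w12c.png',cv2.resize(c['pixels'][170:290,210:350],(700,600),interpolation=cv2.INTER_CUBIC))
E
```

```text
t 13.25 tcp [ 0.4567 -0.3168  0.246 ] ang -7.96 tilt 0.21 op 0.0246 F [-0.1 -0.2 -0.5] n 1 min 1
[0.0022, 0.0027, -0.0051] [-0.0036, 0.0065, 0.0013]
(np.float64(283.0), np.float64(8.0)) 558 [264, 0, 38, 22] [ 0.4758 -0.181   0.045 ]
(np.float64(284.6), np.float64(67.7)) 1148 [266, 48, 38, 40] [ 0.4726 -0.2099  0.045 ]
(np.float64(283.8), np.float64(204.1)) 862 [268, 187, 33, 34] [ 0.4614 -0.2873  0.045 ]
(np.float64(282.5), np.float64(270.6)) 1025 [266, 252, 34, 38] [ 0.4542 -0.3329  0.045 ]
```

View pics/w12c.png

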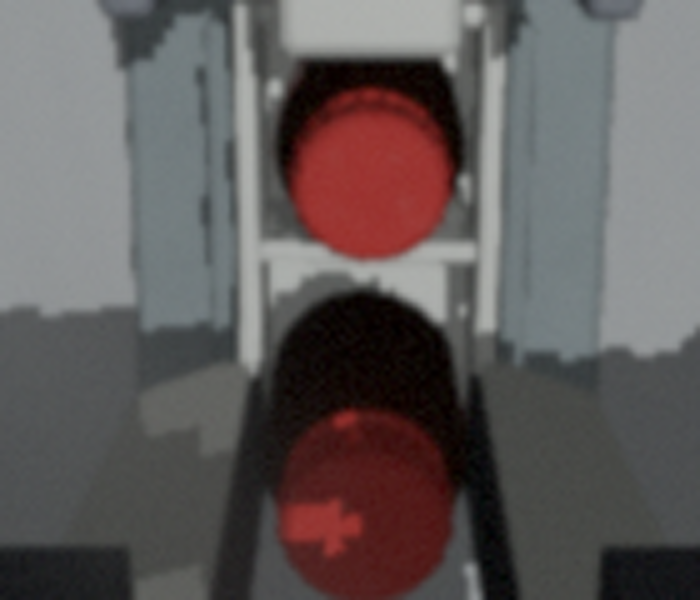

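Run:
```python
from h import *
c=load('w12'); f=lambda u,z:plane(c,(210+u[0]/5-.4,170+u[1]/5-.4),z)
y=np.array([np.sin(np.radians(8)),np.cos(np.radians(8)),0])
print('inner back->centre',np.round(f((368,263),.032)-.015*y,4))
for z in(.0335,.037): print('vial',np.round(f((365,290),z)-.0125*y,4))
a,b=f((262,240),.032),f((475,240),.032);print(np.round((a+b)/2,4),np.linalg.norm(a-b))
```

```text
inner back->centre [ 0.4567 -0.3184  0.032 ]
vial [ 0.4561 -0.3192  0.0335]
vial [ 0.4563 -0.3179  0.037 ]
[ 0.4593 -0.3003  0.032 ] 0.028886904413776462
```

Call:
{"fn": "arm_command", "kwargs": {
  "motion": [
    {"slide": [0.001,0.001,0],"turn": [-0.003,0.004,0]},
    {"slide": [0,0,0.01],"turn": [0,0,0]},
    {"slide": [0,0,0.014],"turn": [0,0,0]},
    {"slide": [0,0,0.01],"turn": [0,0,0]},
    {"slide": [0,0,0],"turn": [0,0,0]}
  ]
}}

```text
t: 13.72
tool_pos: [0.4567, -0.3171, 0.2317]
orientation: [-3.133, 0.218, 0.003]
force: [0.3, 0.3, -0.3]
opening: 0.0247
```

```bash
python3 plan.py 0.458 -0.318 0.2235 -8.0 1; python3 snap.py w13 wrist
python3 - <<'E'
from h import *
c=load('w13');cv2.imwrite('pics/w13c.png',cv2.resize(c['pixels'][170:290,210:350],(700,600),interpolation=cv2.INTER_CUBIC))
E
```

```text
t 13.72 tcp [ 0.4567 -0.3171  0.2317] ang -7.97 tilt 0.11 op 0.0247 F [ 0.3  0.3 -0.3] n 1 min 1
[0.0036, 0.0018, 0.0205] [-0.0012, 0.0036, 0.0012]
(np.float64(281.8), np.float64(1.6)) 91 [270, 0, 24, 5] [ 0.4753 -0.1833  0.045 ]
(np.float64(284.2), np.float64(6.4)) 82 [267, 0, 33, 11] [ 0.4761 -0.1855  0.045 ]
(np.float64(283.8), np.float64(61.6)) 1384 [264, 41, 41, 43] [ 0.4725 -0.2098  0.045 ]
(np.float64(283.1), np.float64(210.7)) 1031 [266, 192, 35, 39] [ 0.4613 -0.2877  0.045 ]
(np.float64(282.5), np.float64(270.6)) 1030 [266, 252, 34, 38] [ 0.4556 -0.3258  0.045 ]
```

View pics/w13c.png

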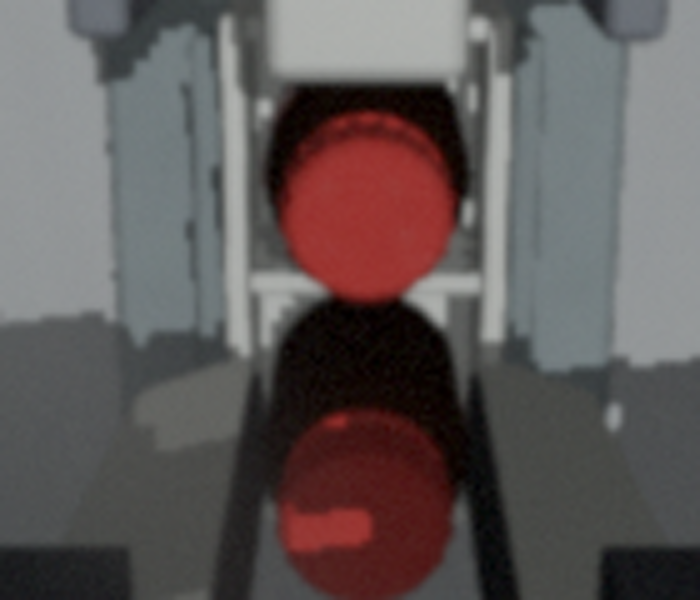

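The vial is inside the rim with no force on it. I'll lower it the last 8 mm and release.

Call:
{"fn": "arm_command", "kwargs": {
  "motion": [
    {"slide": [0.001,0,0.008],"turn": [0,0.002,0]},
    {"slide": [0,0,0.01],"turn": [0,0,0]},
    {"slide": [0,0,0.006],"turn": [0,0,0]},
    {"slide": [0,0,0],"turn": [0,0,0]},
    {"slide": [0,0,0],"turn": [0,0,0]}
  ]
}}

```text
t: 14.18
tool_pos: [0.4575, -0.3175, 0.2233]
orientation: [3.134, -0.218, 0.001]
force: [-0.2, 0.4, -0.1]
opening: 0.0249
```

Call:
{"fn": "arm_command", "kwargs": {
  "motion": [
    {"slide": [0,0,0],"turn": [0,0,0]},
    {"slide": [0,0,0],"turn": [0,0,0]},
    {"slide": [0,0,0],"turn": [0,0,0]},
    {"slide": [0,0,0],"turn": [0,0,0]},
    {"slide": [0,0,0],"turn": [0,0,0]}
  ]
}}

```text
t: 14.6
tool_pos: [0.4576, -0.3176, 0.2237]
orientation: [3.133, -0.218, 0.002]
force: [-1.0, -0.2, -0.4]
opening: 0.0242
```

```bash
python3 plan.py 0.458 -0.318 0.2235 -8.0 1
```

```text
t 14.60 tcp [ 0.4576 -0.3176  0.2237] ang -7.96 tilt 0.08 op 0.0242 F [-1.  -0.2 -0.4] n 1 min 1
[0.0011, 0.0009, 0.0005] [0.0013, -0.0023, 0.0012]
```

Call:
{"fn": "arm_command", "kwargs": {
  "motion": [
    {"slide": [0,0,0],"turn": [0,0,0]},
    {"slide": [0,0,0],"turn": [0,0,0]},
    {"slide": [0,0,0],"turn": [0,0,0]},
    {"slide": [0,0,0],"turn": [0,0,0]},
    {"slide": [0,0,0],"turn": [0,0,0]}
  ],
  "gripper": 50
}}

```text
t: 15.02
tool_pos: [0.4576, -0.3176, 0.2236]
orientation: [3.133, -0.218, 0.002]
force: [0.6, 0.2, -0.2]
opening: 0.0461
```

Call:
{"fn": "arm_command", "kwargs": {
  "motion": [
    {"slide": [0,0,-0.02],"turn": [0,0,0]},
    {"slide": [0,0,-0.05],"turn": [0,0,0]},
    {"slide": [0,0,-0.06],"turn": [0,0,0]},
    {"slide": [0,0,-0.06],"turn": [0,0,0]},
    {"slide": [0,0,-0.05],"turn": [0,0,0]}
  ]
}}

```text
t: 15.43
tool_pos: [0.4576, -0.3176, 0.322]
orientation: [3.133, -0.218, 0.003]
force: [0.2, -1.5, 0.7]
opening: 0.0463
```

Call:
{"fn": "arm_command", "kwargs": {
  "motion": [
    {"slide": [0,-0.04,0],"turn": [0,0,0]},
    {"slide": [0,-0.05,0],"turn": [0,0,0]},
    {"slide": [0,-0.05,0],"turn": [0,0,0]},
    {"slide": [0,-0.036,0],"turn": [0,0,0]},
    {"slide": [0,0,0],"turn": [0,0,0]}
  ],
  "gripper": 82
}}

```text
t: 15.85
tool_pos: [0.4675, -0.2452, 0.3193]
orientation: [-3.134, 0.215, -0.001]
force: [-0.7, 1.0, 0.3]
opening: 0.074
```

```bash
python3 plan.py 0.4674 -0.2475 0.225 -8.0 5; python3 snap.py w14 wrist;python3 snap.py t14 top |tail -3;python3 snap.py s14 side>/dev/null
python3 - <<'E'
from h import *
c=load('t14');a=cv2.resize(c['pixels'][150:260,280:390],(400,400),interpolation=cv2.INTER_CUBIC)
c=load('s14');b=cv2.resize(c['pixels'][210:310,180:280],(400,400),interpolation=cv2.INTER_CUBIC)
cv2.imwrite('pics/ts14.png',np.hstack([a,b]))
E
```

```text
t 15.85 tcp [ 0.4675 -0.2452  0.3193] ang -7.84 tilt 0.05 op 0.0740 F [-0.7  1.   0.3] n 5 min 2.3
[0.0001, 0.0012, 0.0472] [-0.0003, -0.0002, 0.0011]
[0.0001, 0.0012, 0.0472] [-0.0003, -0.0002, 0.0011]
[0.0001, 0.0012, 0.0472] [-0.0003, -0.0002, 0.0011]
[0.0001, 0.0012, 0.0472] [-0.0003, -0.0002, 0.0011]
[0.0001, 0.0012, 0.0472] [-0.0003, -0.0002, 0.0011]
(np.float64(280.8), np.float64(135.7)) 488 [269, 123, 25, 26] [ 0.476  -0.1781  0.045 ]
(np.float64(281.9), np.float64(176.2)) 440 [271, 165, 23, 23] [ 0.4723 -0.2117  0.045 ]
(np.float64(281.5), np.float64(260.3)) 357 [272, 249, 20, 23] [ 0.461 -0.29   0.045]
(np.float64(283.3), np.float64(289.7)) 336 [274, 279, 19, 23] [ 0.4584 -0.3212  0.045 ]
(np.float64(427.8), np.float64(199.5)) 16 [426, 198, 5, 4] [ 0.5747 -0.5702  0.045 ]
(np.float64(453.1), np.float64(199.4)) 17 [451, 198, 5, 4] [ 0.5743 -0.6514  0.045 ]
(np.float64(313.3), np.float64(234.1)) 35 [310, 231, 7, 7] [ 0.4717 -0.2113  0.045 ]
```

View pics/w14.png

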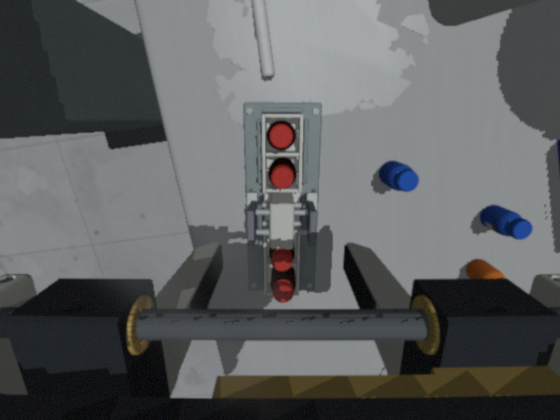

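View pics/ts14.png

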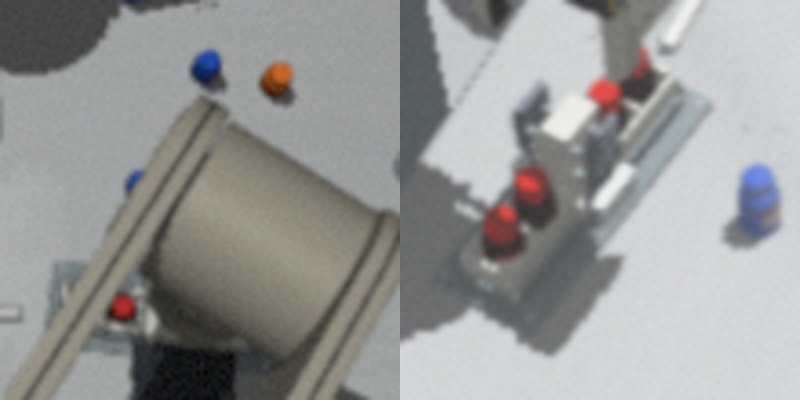

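All four caps (wrist column ≈282, rows 136/176/260/290) sit in the pockets at equal height, with the catches still sprung out. Next I lower the fingers over the pads.

Call:
{"fn": "arm_command", "kwargs": {
  "motion": [
    {"slide": [0,0.005,0.03],"turn": [0,0,0.004]},
    {"slide": [0,0,0.05],"turn": [0,0,0]},
    {"slide": [0,0,0.05],"turn": [0,0,0]},
    {"slide": [0,0,0.05],"turn": [0,0,0]},
    {"slide": [0,0,0.04],"turn": [0,0,0]}
  ]
}}

```text
t: 16.42
tool_pos: [0.4662, -0.2504, 0.2289]
orientation: [-3.133, 0.223, 0.001]
force: [-0.4, 0.5, -0.3]
opening: 0.0761
```

Call:
{"fn": "arm_command", "kwargs": {
  "motion": [
    {"slide": [0,0,0.01],"turn": [0,0,0]},
    {"slide": [0,0,0],"turn": [0,0,0]},
    {"slide": [0,0,0],"turn": [0,0,0]},
    {"slide": [0,0,0],"turn": [0,0,0]},
    {"slide": [0,0,0],"turn": [0,0,0]}
  ]
}}

```text
t: 16.83
tool_pos: [0.4676, -0.2503, 0.2289]
orientation: [3.132, -0.221, 0.005]
force: [0.5, 0.7, 0.9]
opening: 0.0762
```

```bash
python3 plan.py 0.4674 -0.2475 0.225 -8.0 1; python3 snap.py w15 wrist
```

```text
t 16.83 tcp [ 0.4676 -0.2503  0.2289] ang -8.09 tilt 0.19 op 0.0762 F [0.5 0.7 0.9] n 1 min 1
[-0.0015, -0.0069, 0.0097] [0.003, -0.006, -0.0031]
(np.float64(276.5), np.float64(133.8)) 1191 [258, 114, 38, 40] [ 0.4758 -0.1781  0.045 ]
(np.float64(279.1), np.float64(196.5)) 1074 [261, 178, 37, 38] [ 0.4722 -0.2121  0.045 ]
(np.float64(281.3), np.float64(359.5)) 700 [268, 342, 28, 33] [ 0.4573 -0.3242  0.045 ]
```

View pics/w15.png

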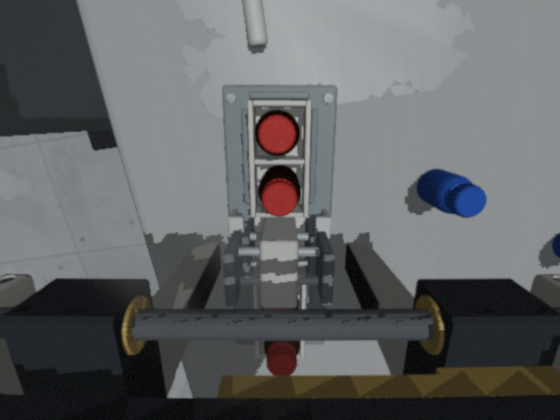

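Call:
{"fn": "arm_command", "kwargs": {
  "motion": [
    {"slide": [-0.001,-0.006,0.009],"turn": [0.003,-0.006,-0.003]},
    {"slide": [0,0,0],"turn": [0,0,0]},
    {"slide": [0,0,0],"turn": [0,0,0]},
    {"slide": [0,0,0],"turn": [0,0,0]},
    {"slide": [0,0,0],"turn": [0,0,0]}
  ]
}}

```text
t: 17.3
tool_pos: [0.467, -0.2473, 0.224]
orientation: [-3.133, 0.219, 0.003]
force: [0.7, 0.5, 0.5]
opening: 0.0764
```

Call:
{"fn": "arm_command", "kwargs": {
  "motion": [
    {"slide": [0,0,0],"turn": [0,0,0]},
    {"slide": [0,0,0],"turn": [0,0,0]},
    {"slide": [0,0,0],"turn": [0,0,0]},
    {"slide": [0,0,0],"turn": [0,0,0]},
    {"slide": [0,0,0],"turn": [0,0,0]}
  ],
  "gripper": 35,
  "grip_force": 35
}}

```text
t: 17.72
tool_pos: [0.4671, -0.2474, 0.224]
orientation: [-3.133, 0.219, 0.003]
force: [-0.9, 0.8, 1.2]
opening: 0.0477
```

Call:
{"fn": "arm_command", "kwargs": {
  "motion": [
    {"slide": [0,0,0],"turn": [0,0,0]},
    {"slide": [0,0,0],"turn": [0,0,0]},
    {"slide": [0,0,0],"turn": [0,0,0]},
    {"slide": [0,0,0],"turn": [0,0,0]},
    {"slide": [0,0,0],"turn": [0,0,0]}
  ]
}}

```text
t: 18.13
tool_pos: [0.467, -0.2474, 0.2244]
orientation: [-3.133, 0.219, 0.003]
force: [-3.6, 1.1, 5.1]
opening: 0.0419
```

```bash
python3 plan.py 0.4674 -0.2475 0.325 -8.0 5; python3 snap.py w16 wrist
```

```text
t 18.13 tcp [ 0.467  -0.2474  0.2244] ang -7.99 tilt 0.13 op 0.0419 F [-3.6  1.1  5.1] n 5 min 2.5
[0.0001, -0.0, -0.0503] [-0.0004, 0.0008, 0.0001]
[0.0001, -0.0, -0.0503] [-0.0004, 0.0008, 0.0001]
[0.0001, -0.0, -0.0503] [-0.0004, 0.0008, 0.0001]
[0.0001, -0.0, -0.0503] [-0.0004, 0.0008, 0.0001]
[0.0002, 0.0, -0.0503] [-0.0004, 0.0008, 0.0001]
(np.float64(280.9), np.float64(141.0)) 1253 [262, 121, 39, 41] [ 0.476  -0.1783  0.045 ]
(np.float64(283.0), np.float64(204.6)) 1136 [265, 185, 37, 40] [ 0.4723 -0.2123  0.045 ]
(np.float64(282.3), np.float64(342.4)) 27 [275, 342, 16, 2] [ 0.4592 -0.3029  0.045 ]
(np.float64(284.3), np.float64(364.1)) 556 [270, 352, 29, 23] [ 0.458  -0.3202  0.045 ]
```

View pics/w16.png

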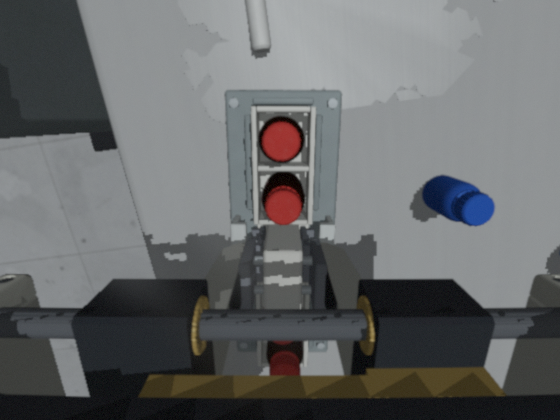

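Opening is 42 mm, so both catches are fully pinched. I'll lift gently and check the load.

Call:
{"fn": "arm_command", "kwargs": {
  "motion": [
    {"slide": [0,0,-0.008],"turn": [0,0,0]},
    {"slide": [0,0,-0.008],"turn": [0,0,0]},
    {"slide": [0,0,-0.008],"turn": [0,0,0]},
    {"slide": [0,0,-0.008],"turn": [0,0,0]},
    {"slide": [0,0,-0.008],"turn": [0,0,0]}
  ]
}}

```text
t: 18.6
tool_pos: [0.467, -0.2473, 0.2401]
orientation: [-3.133, 0.219, 0.003]
force: [0.3, -0.2, -2.9]
opening: 0.0415
```

```bash
python3 plan.py 0.4674 -0.2475 0.325 -8.0 1; python3 snap.py w17 wrist;python3 snap.py s17 side >/dev/null
python3 - <<'E'
from h import *
a=load('w17')['pixels'];b=cv2.resize(load('s17')['pixels'][180:320,160:300],(420,420),interpolation=cv2.INTER_CUBIC)
cv2.imwrite('pics/ws17.png',np.hstack([a[:,130:480],b]))
E
```

```text
t 18.60 tcp [ 0.467  -0.2473  0.2401] ang -7.99 tilt 0.14 op 0.0415 F [ 0.3 -0.2 -2.9] n 1 min 2.1
[0.0006, -0.0, -0.2123] [-0.0024, 0.0045, 0.0002]
(np.float64(280.9), np.float64(140.9)) 1251 [262, 121, 39, 41] [ 0.4757 -0.1792  0.045 ]
(np.float64(283.0), np.float64(204.6)) 1132 [265, 185, 37, 40] [ 0.4716 -0.2166  0.045 ]
(np.float64(282.2), np.float64(342.4)) 23 [276, 342, 13, 2] [ 0.4571 -0.3162  0.045 ]
(np.float64(284.4), np.float64(363.8)) 574 [271, 351, 28, 24] [ 0.456 -0.335  0.045]
```

View pics/ws17.png

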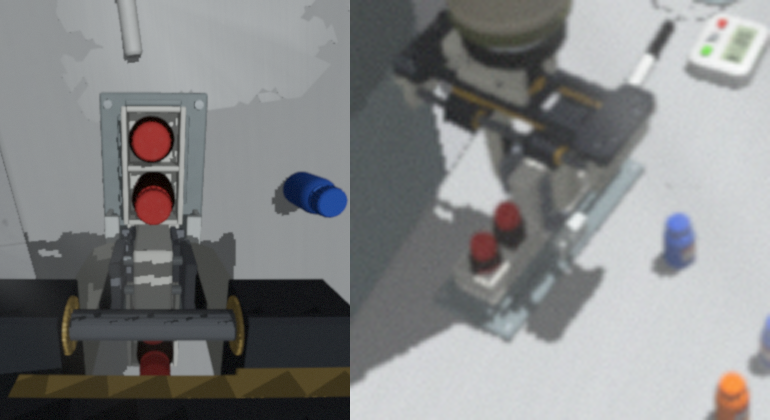

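The cassette is out of the lock. The caps stay fixed in the wrist view while the dock shrinks, and the load is about 3 N. I'll go up another ~85 mm.

Call:
{"fn": "arm_command", "kwargs": {
  "motion": [
    {"slide": [0,0,-0.015],"turn": [0,0,0]},
    {"slide": [0,0,-0.02],"turn": [0,0,0]},
    {"slide": [0,0,-0.025],"turn": [0,0,0]},
    {"slide": [0,0,-0.025],"turn": [0,0,0]},
    {"slide": [0,0,-0.025],"turn": [0,0,0]}
  ]
}}

```text
t: 19.12
tool_pos: [0.4673, -0.2476, 0.2855]
orientation: [-3.133, 0.219, 0.002]
force: [0.3, 0.9, -3.3]
opening: 0.0418
```

Call:
{"fn": "arm_command", "kwargs": {
  "motion": [
    {"slide": [0,0,-0.025],"turn": [0,0,0]},
    {"slide": [0,0,-0.025],"turn": [0,0,0]},
    {"slide": [0,0,-0.025],"turn": [0,0,0]},
    {"slide": [0,0,-0.018],"turn": [0,0,0]},
    {"slide": [0,0,-0.008],"turn": [0,0,0]}
  ]
}}

```text
t: 19.53
tool_pos: [0.4676, -0.2477, 0.3262]
orientation: [-3.134, 0.219, 0.0]
force: [-0.1, -0.8, -4.2]
opening: 0.0414
```

Call:
{"fn": "arm_command", "kwargs": {
  "motion": [
    {"slide": [0,0,0],"turn": [0,0,0]},
    {"slide": [0,0,0],"turn": [0,0,0]},
    {"slide": [0,0,0],"turn": [0,0,0]},
    {"slide": [0,0,0],"turn": [0,0,0]},
    {"slide": [0,0,0],"turn": [0,0,0]}
  ]
}}

```text
t: 19.95
tool_pos: [0.467, -0.2474, 0.3236]
orientation: [-3.132, 0.219, 0.005]
force: [0.1, 1.0, -3.3]
opening: 0.0413
```

```bash
python3 plan.py 0.4674 -0.2475 0.325 -8.0 1; python3 snap.py w18 wrist;python3 snap.py s18 side >/dev/null
python3 - <<'E'
from h import *
a=load('w18')['pixels'];b=cv2.resize(load('s18')['pixels'][150:310,140:300],(420,420),interpolation=cv2.INTER_CUBIC)
cv2.imwrite('pics/ws18.png',np.hstack([a[:,130:480],b]))
E
```

```text
t 19.95 tcp [ 0.467  -0.2474  0.3236] ang -7.99 tilt 0.2 op 0.0413 F [ 0.1  1.  -3.3] n 1 min 1
[0.001, 0.0002, -0.0035] [-0.0031, 0.0063, 0.0003]
(np.float64(281.0), np.float64(141.1)) 1254 [262, 121, 39, 41] [ 0.4742 -0.1846  0.045 ]
(np.float64(283.0), np.float64(204.6)) 1131 [265, 185, 37, 40] [ 0.4682 -0.2399  0.045 ]
(np.float64(282.5), np.float64(342.4)) 24 [276, 342, 14, 2] [ 0.4469 -0.3875  0.045 ]
(np.float64(284.4), np.float64(363.8)) 578 [271, 351, 28, 24] [ 0.445  -0.4153  0.045 ]
```

View pics/ws18.png

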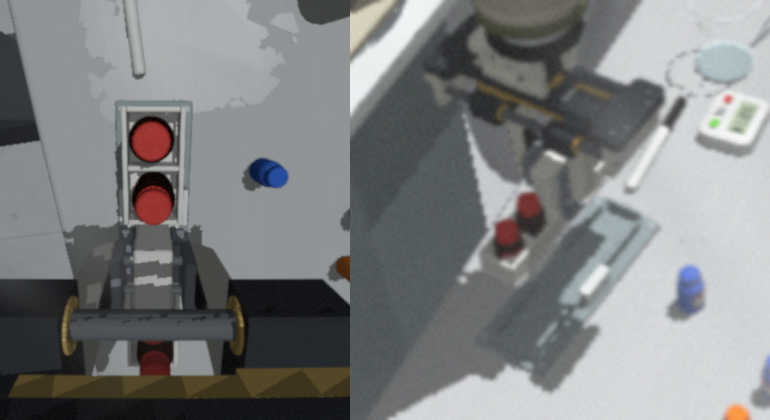

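The cassette is held level about 10 cm up, with the caps unmoved relative to the gripper (no slip). I'll hold briefly and hand in.

Call:
{"fn": "arm_command", "kwargs": {
  "motion": [
    {"slide": [0,0,0],"turn": [0,0,0]},
    {"slide": [0,0,0],"turn": [0,0,0]},
    {"slide": [0,0,0],"turn": [0,0,0]},
    {"slide": [0,0,0],"turn": [0,0,0]},
    {"slide": [0,0,0],"turn": [0,0,0]}
  ]
}}

```text
t: 20.47
tool_pos: [0.4672, -0.2475, 0.3244]
orientation: [-3.133, 0.219, 0.003]
force: [0.0, -0.6, -3.1]
opening: 0.0413
```

```bash
python3 -c "
from plant import robot
s=robot.read_state();print(s['t'],s['tool_pos'],s['opening'],s['force']);print(robot.close_job())"
```

```text
20.4667 [ 0.46721272 -0.24750669  0.32436101] 0.041289232581955375 [ 0.04209843 -0.5986798  -3.07774416]
the job is handed in; nothing more can be done
None
```

I put the two spare brown, red-capped vials into the two empty end pockets (4 and 1) while the cassette was still locked. Then I pinched both catches, lifted the cassette straight up and handed the job in after 20.5 s; no verdict is reported.

- **Before the lift:** all four caps stood in the pockets at equal height and the fingers were clear.
- **At hand-in:**
  - The opening read 41.3 mm, against 44 mm for fully pinched, so both catches should be all the way in. I had no direct reading of the catches.
  - The cassette had risen about 10 cm and was level to about 0.2°. The load was steady at about 3 N.
  - The three caps visible in the wrist view did not move during the lift, so nothing slipped. The fourth was hidden behind the gripper.
- **Disagreements:** cameras and arm pose differed by 1–2 mm when locating the pockets and vials. I corrected this by eye from close wrist pictures before each insertion. Pressing the first vial lightly on the bench while gripping it gave up to 7 N, with no harm seen.
- **Other things on the bench:** I saw nothing disturbed in the views I took, but did not measure the bystanders again at the end.

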